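# Run the cricket balls from the feeder into the tray

## Task

Push the acrylic tray with the fingertips, against the outside of the wall facing away from the ball feeder, until it sits squarely up against the feeder's front foot, under the lip of the chute. Then press the rubber pad of the feeder's rocker right down and keep it down until all three pink balls have rolled into the tray, and let go so that the gate drops shut. Nothing is to be pinched or lifted: touch neither the balls nor the gate, and leave the other things on the shelf where they are.

Things in the scene. Friction and masses are not known exactly. Their poses are not given: they have to be found in the camera images.
- feeder: Ball feeder, fixed: sloping aluminium trough with clear 52 mm walls on a 120 x 298 mm base plate. Origin on the shelf; x across, y level along the trough, uphill. Base from y = -18 to 280 mm. Trough 78 mm wide inside, slope 8 degrees, open lip at y = -35 mm (underside 29 mm over the shelf), closed end at y = 240 mm. Two cheeks 100 mm apart over the bolts, 158 mm high, carry the rocker's pin.
- foot (a point): Middle of the bottom edge of the feeder's upright front foot (a plate 120 mm wide, 31 mm high), at x = 0, y = -18 mm of the feeder, on the shelf surface; axes as the feeder's. The tray is pushed up against this plate.
- tray: Loose clear acrylic tray, 0.5 kg, 170 (x) by 260 mm (y), walls and floor 5 mm thick. Origin: centre of underside. Walls 50 mm high on the long sides and at the y = -130 mm end (the one to push), 24 mm at the y = +130 mm end, which faces the feeder and slides under the lip. Starts in line with the feeder within 12 mm and 0.1 rad, 40 to 80 mm back from the foot. Takes 2 to 5 N to slide.
- tray_front (a point): Middle of the bottom edge of the tray's low end wall, outer face (x = 0, y = +130 mm of the tray); axes as the tray's. Home is when it meets foot.
- rocker (a joint): Angle of the rocker, a steel lever along the trough above the balls: 0 at rest (gate down, pad raised), 0.52 rad at its hard stop (pad right down, gate up). The balls pass under the gate from about 0.45 rad on. A spring brings it back to 0 when let go; about 2 N on the pad move it and hold it right down.
- rocker_hinge (a point): Centre of the rocker's pin, at x = 0, y = 56 mm, z = 144 mm of the feeder; the pin lies along the feeder's x. The pad is on its uphill (+y) side, the gate on its downhill side.
- pad: Rubber pad to press, 50 mm (x) by 60 mm (y) by 7 mm, on the raised uphill end of the rocker. Origin: centre of its underside; own z is the normal of its top face, own y points uphill along the rocker. The face slopes 0.46 rad at rest (its uphill edge higher) and is nearly level when right down.
- pad_top (a point): Centre of the pad's top face: at rest at x = 0, y = 165 mm, z = 220 mm of the feeder. It swings about the pin (radius 134 mm): right down it lies 65 mm lower and 23 mm farther along the feeder's +y. Nothing stands over it; the balls pass at least 5 mm beneath.
- gate: Steel gate plate, 56 mm wide, on the downhill end of the rocker, which stops the lowest ball. Origin on the rocker's pin. Not to be touched.
- ball_a: Pink leather cricket ball, 72 mm across, 156 g; the lowest, waiting against the gate. Origin: its centre. Centre about 41 mm over the shelf once in the tray.
- ball_b: Second pink ball in the trough, like ball_a, behind it uphill. Origin: its centre.
- ball_c: Third pink ball in the trough, like ball_a, uphill of ball_b. Origin: its centre. Once the gate is up all three roll out within 2 s.
- bail_1: Turned maple bail, 111 mm long, 19 mm thick, lying; bystander. Origin: under its middle.
- bail_2: Second maple bail, same; bystander.
- grip_cone: Blue hard silicone grip cone standing, 72 mm wide at the foot, 215 mm high; bystander. Origin: centre of its foot.
- flask: Steel bottle with twist cap and carrying loop, 72 mm across, 256 mm high; bystander. Origin: centre of its foot.
- tape_roll: Roll of grey tape lying flat, 72 mm across, 24 mm high; bystander. Origin: centre of its underside.
- wax_tin: Round tin, 74 mm across, 28 mm high; bystander. Origin: centre of its underside.
Mind the look-alikes: they are no part of the job. What is shaped like the ball_c but blue, purple or turquoise is not meant.

How it is judged:
On the way, in this order (a step that is already met when the one before it is completed fails the run):
1. the tray stands squarely against the feeder's foot (x of tray_front in the frame of foot between -0.03 and 0.03 m and y of tray_front in the frame of foot above -0.012 m and angle between the y axis of tray and the y axis of feeder, either way round below 0.12 rad), for 0.2 s.
2. the pad is pressed down by the fingertips (value of joint rocker above 0.4 rad and contact force between the fingers and pad above 0.3 N), for 0.1 s.
3. all three balls are in the tray while the pad is still held down (x of ball_a in the frame of tray between -0.082 and 0.082 m and y of ball_a in the frame of tray between -0.129 and 0.129 m and z of ball_a in the frame of tray between 0 and 0.06 m and x of ball_b in the frame of tray between -0.082 and 0.082 m and y of ball_b in the frame of tray between -0.129 and 0.129 m and z of ball_b in the frame of tray between 0 and 0.06 m and x of ball_c in the frame of tray between -0.082 and 0.082 m and y of ball_c in the frame of tray between -0.129 and 0.129 m and z of ball_c in the frame of tray between 0 and 0.06 m and value of joint rocker above 0.3 rad and contact force between the fingers and pad above 0.3 N), for 0.1 s.
At the end, for the whole second after the job is handed in: All three balls lie at rest on the tray's floor; the tray is flat under the lip, within 30 mm of the foot, 35 mm of centre and 0.2 rad of square (when first pushed home: 12 mm, 30 mm, 0.12 rad); the pad is let go and the rocker back at rest (under 0.05 rad), gate down (x of ball_a in the frame of tray between -0.082 and 0.082 m and y of ball_a in the frame of tray between -0.129 and 0.129 m and z of ball_a in the frame of tray between 0 and 0.06 m and x of ball_b in the frame of tray between -0.082 and 0.082 m and y of ball_b in the frame of tray between -0.129 and 0.129 m and z of ball_b in the frame of tray between 0 and 0.06 m and x of ball_c in the frame of tray between -0.082 and 0.082 m and y of ball_c in the frame of tray between -0.129 and 0.129 m and z of ball_c in the frame of tray between 0 and 0.06 m and x of tray_front in the frame of foot between -0.035 and 0.035 m and y of tray_front in the frame of foot above -0.03 m and angle between the y axis of tray and the y axis of feeder, either way round below 0.2 rad and value of joint rocker below 0.05 rad and linear speed of tray below 0.02 m/s and angle between tray's own z axis and vertical below 0.05 rad and linear speed of each of ball_a, ball_b, ball_c below 0.05 m/s); the robot touches nothing.
It fails at once if the robot touches a ball or the gate (contact force between any of the fingers, the arm and ball_a above 0.5 N or contact force between any of the fingers, the arm and ball_b above 0.5 N or contact force between any of the fingers, the arm and ball_c above 0.5 N or contact force between any of the fingers, the arm and gate above 0.5 N).
It fails at once if the tray is lifted or tipped (height (world z) of tray above 0.012 m or angle between tray's own z axis and vertical above 0.1 rad).
It fails at once if the tray is pinched or reached into (the grasp point between the fingers comes within the tray's outline below its rim) (x of the grasp point in the frame of tray between -0.084 and 0.084 m and y of the grasp point in the frame of tray between -0.1285 and 0.1285 m and z of the grasp point in the frame of tray below 0.05 m).
It fails at once if the pad is pinched (the grasp point comes down between its edges) (x of the grasp point in the frame of pad between -0.03 and 0.03 m and y of the grasp point in the frame of pad between -0.035 and 0.035 m and z of the grasp point in the frame of pad below 0.006 m).
It fails at once if another thing on the shelf is shifted more than 40 mm or knocked over (distance of any of bail_1, bail_2, tape_roll, wax_tin, grip_cone, flask from where it was at the start of the episode above 0.04 m or angle between any of grip_cone, flask's own z axis and vertical above 0.5 rad).
It also fails if it takes over 58 s, if anything falls off the work surface, if the arm or the gripper's body presses on something with over 40 N, if the wrist force passes 120 N, or if a joint passes its speed limit or range.

## Robot

A 6-joint arm with a two-finger parallel gripper is mounted at the origin on the work surface. World frame = base frame: x ahead of the robot, y to its left, z up, the work surface at z = 0. Lengths are in m, angles in rad, forces in N, time in s.
With the tool pointing down it reaches from about 0.3 to 0.875 m from the base axis. Payload 6.4 kg.
Tool frame: the origin (TCP) lies between the finger pads; the fingertips stand tip_extent ahead of it and the grasp point (between the pads) lies 5 mm behind it (tip_extent is the distance from the TCP to the fingertips, in m); z points along the fingers, y is the direction in which the jaws open and shut (so a half turn about z gives the same grasp; the last joint's range is limited). The gripper opens to 85 mm and grips with 20 to 120 N. Pads are 22 mm wide; open, the fingers measure 114 mm over their backs; the gripper's body (76 mm by 85 mm) begins 54 mm behind the grasp point. The pads swing forward as they close: fully open they stand 13 mm farther back than shut.
Start: joints at [-1.396, 0.181, 1.607, -0, 1.354, -0.206], TCP at [0.214, -0.534, 0.245] pointing down, gripper open.
Joint ranges: [-2.99, 2.99], [-0.89, 2.07], [0.3, 2.58], [-1.14, 4.28], [0, 2.63], [-3.12, 3.12]. Speed limits (rad/s): [2.57, 2.57, 3.01, 3.14, 3.14, 3.14].

## Interface

Orientations are given as a unit quaternion [w, x, y, z].
In Python, from bench import * gives the robot as it stands.
- The arm moves only by the shell command python3 -m jog 'ROWS'. ROWS is JSON, a list of rows, each a list of 3 entries, a list of its own where there are three numbers: the shift along the tool's x, y, z in mm, then the turn, a rotation vector about the tool's x, y, z in rad, then the opening, from 0 (shut) to 1 (fully open). A call has 1 to 20 rows; each row is the pose to reach, as a shift and turn from the pose measured when the call began, along the tool's axes at that moment; what a row does not reach only later rows make up. A row lasts 1/12 s, in which the tool goes at most 41.7 mm and 7.16 degrees, less where a joint would pass 70% of its speed; a pose out of reach is approached as far as the arm can. A call with a gripper value outside its range is refused whole. The fingers move at their own pace and stop on an object; the grip force is fixed at half the most. Time passes only in rows, so rows that repeat a pose let the fingers close. It gives the time, the measured TCP pose, the force and the opening at its end, in the units of the state.
- get_obs(): the state, without advancing time (a new reading comes with each control period).
- camera(name): name is "scene" or "top" or "wrist"; returns (picture, depth): 480x640x3 uint8, red, green, blue; 480x640 float32, m along the optical axis (not along the pixel's ray), 0 where there is no reading.
- get_calibration(name): a dict with "fx", "fy", "cx", "cy" (pixels), "k1" (the pictures are not rectified: a ray, as slopes to the right and down, at radius r is drawn at 1 + k1 r^2 times it, then the intrinsics apply), "world_from_camera" (4x4, takes a point from camera to world coordinates). Camera axes: x right, y down, z forward; pixel columns grow to the right and rows downward; lengths in m; the calibration is good to about 2 mm. A picture is of the moment at which its call begins: read the wrist's pose just before it. get_calibration takes no time and is no camera call; for the wrist camera it gives the pose at the moment of the call.
- hand_in(): hands the job in, once; it reports no verdict.
The state is a dict: "time_s": time; "q": joint angles; "dq": joint speeds; "joint_efforts": joint torques, N m; "eef_pos": TCP position; "eef_rot": TCP orientation; "wrist_force": force on the tool from outside, world axes, zero at the start; "torque": the same for the moment, N m; "opening": opening from 0.0 (shut) to 1.0 (fully open).
Only numpy, scipy, OpenCV 4.12 (cv2) and the standard library are available. Lean on these libraries where they do the work, as an engineer would, in place of code of your own. Each camera call takes 0.05 s, during which the arm holds its last target.

## Working session

There is one attempt and no reset: what is moved stays moved. The work goes in short steps, Python scripts to look and compute and a shell command to move; the robot and the scene stay as the last step left them, time stands still between calls to the robot, and variables do not carry over. Pictures are saved under pics/ and viewed, and the job is handed in when it is done.

```bash
ls; mkdir -p pics
python3 - <<'E'
from bench import *
import cv2
o=get_obs()
for k,v in o.items(): print(k,v)
for n in ["scene","top","wrist"]:
    p,d=camera(n); cv2.imwrite(f"pics/{n}0.png",p[:,:,::-1]); 
    import numpy as np
    np.save(f"pics/{n}0d.npy",d); np.save(f"pics/{n}0p.npy",p)
    c=get_calibration(n); print(n,c)
E
```

```text
pics
time_s 0.0
q [-1.39627617e+00  1.81506491e-01  1.60797940e+00 -1.81184434e-05
  1.35377156e+00 -2.06291869e-01]
dq [ 6.13690540e-04  9.89110621e-04  1.19140100e-04  8.22106155e-04
 -9.28193445e-05 -4.19467478e-04]
joint_efforts [ 2.42842480e-04 -4.44885242e+01 -3.51330793e+01 -3.39109292e-04
  8.95031932e-03 -1.13100347e-05]
eef_pos [ 0.21363873 -0.53329469  0.24441737]
eef_rot [-8.32432879e-04  9.81926764e-01  1.89259442e-01  4.37881866e-06]
wrist_force [ 0.86404878 -0.48770517  0.40808803]
torque [ 0.02020693 -0.00383421 -0.02472151]
opening 1.0018379439742513
scene {'fx': 578.3409162869582, 'fy': 578.3409162869582, 'cx': 328.1884488049528, 'cy': 237.88066664469562, 'k1': -0.057168268257375324, 'world_from_camera': array([[ 0.30774329,  0.80882035, -0.50110249,  1.061455  ],
       [ 0.95146409, -0.25984018,  0.16492167, -0.06118381],
       [ 0.00318544, -0.52753457, -0.84952759,  1.02789839],
       [ 0.        ,  0.        ,  0.        ,  1.        ]])}
top {'fx': 607.8772301266221, 'fy': 607.8772301266221, 'cx': 320.531253179397, 'cy': 239.83250327448437, 'k1': -0.028037515794835162, 'world_from_camera': array([[ 0.11543119, -0.96900402,  0.21841896,  0.31252096],
       [-0.99330795, -0.11174874,  0.02918122,  0.10683546],
       [-0.00386868, -0.22032571, -0.97541869,  1.19940003],
       [ 0.        ,  0.        ,  0.        ,  1.        ]])}
wrist {'fx': 401.3540918519961, 'fy': 401.3540918519961, 'cx': 324.28295639432497, 'cy': 233.4616021472744, 'k1': -0.0741092832962367, 'world_from_camera': array([[ 0.37064844, -0.88688377, -0.27578419,  0.28446839],
       [-0.92877122, -0.35455043, -0.10806486, -0.50606825],
       [-0.00193843,  0.29619449, -0.95512568,  0.372784  ],
       [ 0.        ,  0.        ,  0.        ,  1.        ]])}
```

View pics/scene0.png

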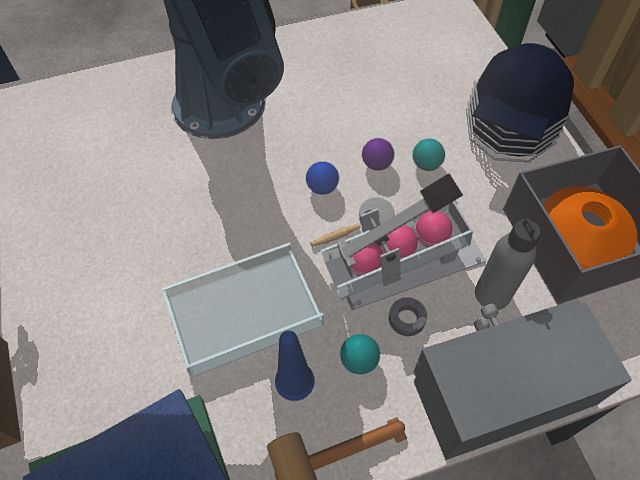

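View pics/top0.png

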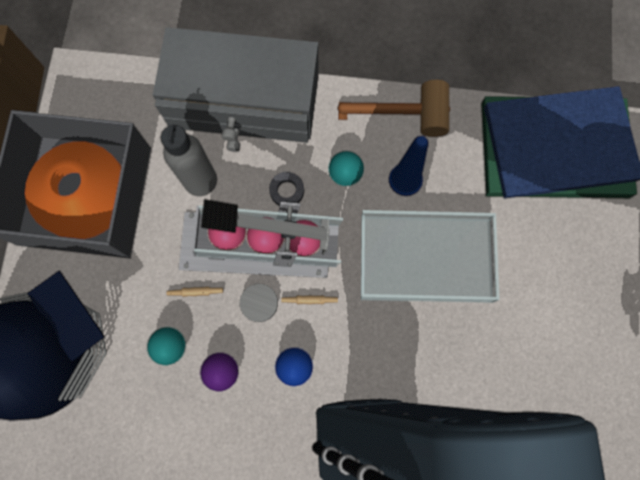

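View pics/wrist0.png

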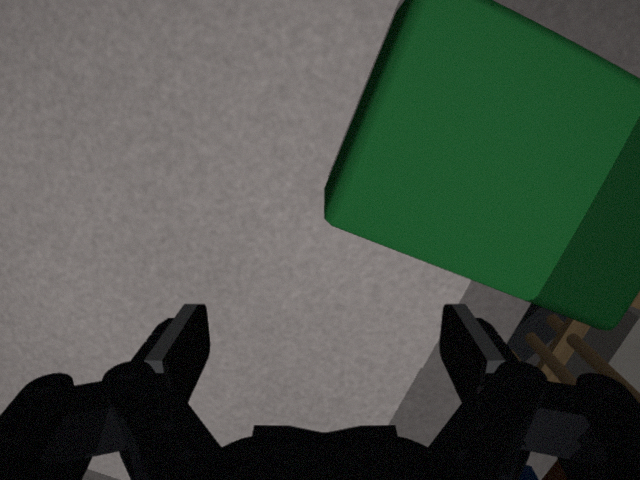

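```bash
cat > h.py <<'E'
import numpy as np, cv2
from bench import *
def ray(c,u,v):
    K=np.array([[c['fx'],0,c['cx']],[0,c['fy'],c['cy']],[0,0,1]])
    p=cv2.undistortPoints(np.array([[[u,v]]],float),K,np.array([c['k1'],0,0,0,0]))[0,0]
    T=c['world_from_camera']; return T[:3,3],T[:3,:3]@np.array([p[0],p[1],1])
def onplane(c,u,v,z):
    o,d=ray(c,u,v); return o+d*(z-o[2])/d[2]
def bydepth(c,u,v,d):
    o,r=ray(c,u,v); return o+r*d
def proj(c,P):
    T=c['world_from_camera']; p=T[:3,:3].T@(np.array(P)-T[:3,3]); x,y=p[:2]/p[2]; s=1+c['k1']*(x*x+y*y)
    return c['fx']*x*s+c['cx'],c['fy']*y*s+c['cy']
E
python3 - <<'E'
import cv2
a=cv2.imread('pics/top0.png')
cv2.imwrite('pics/top0_tray.png',cv2.resize(a[195:315,340:510],None,fx=4.6,fy=4.6,interpolation=cv2.INTER_CUBIC))
cv2.imwrite('pics/top0_feed.png',cv2.resize(a[190:310,170:350],None,fx=4.4,fy=4.4,interpolation=cv2.INTER_CUBIC))
a=cv2.imread('pics/scene0.png')
cv2.imwrite('pics/sc0_tray.png',cv2.resize(a[235:375,155:335],None,fx=4.2,fy=4.2,interpolation=cv2.INTER_CUBIC))
cv2.imwrite('pics/sc0_feed.png',cv2.resize(a[170:310,310:490],None,fx=4.2,fy=4.2,interpolation=cv2.INTER_CUBIC))
E
```

```text
(no output)
```

View pics/top0_tray.png

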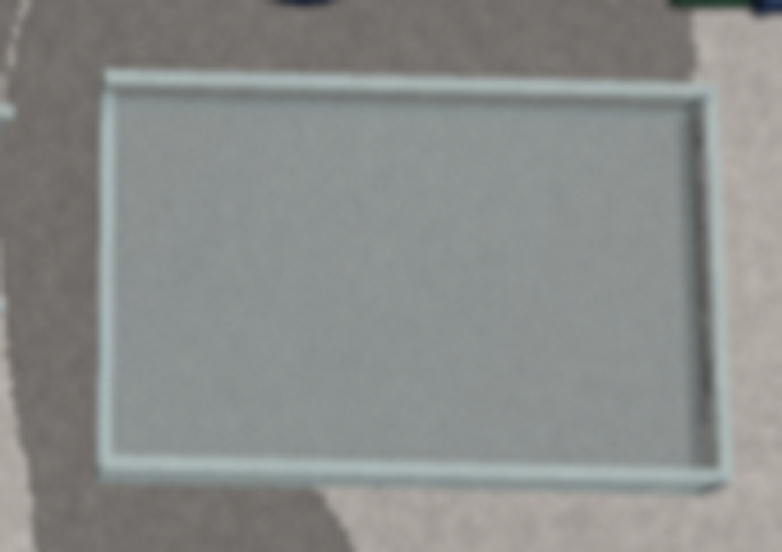

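View pics/top0_feed.png

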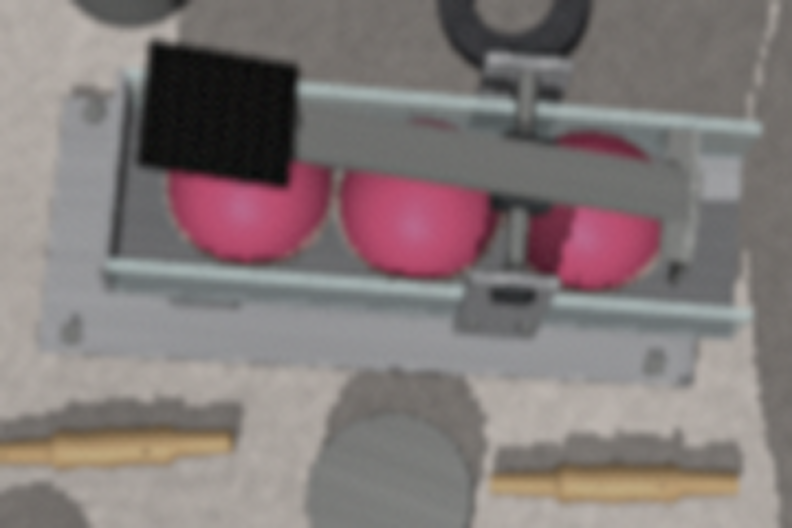

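View pics/sc0_tray.png

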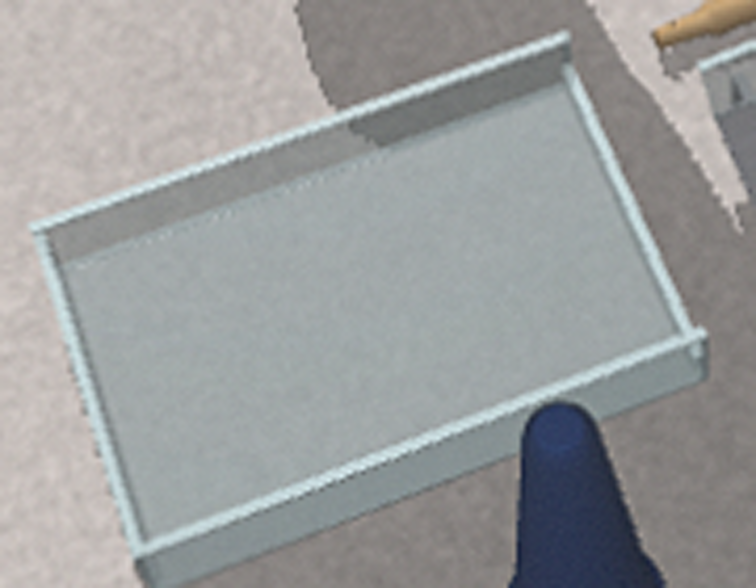

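View pics/sc0_feed.png

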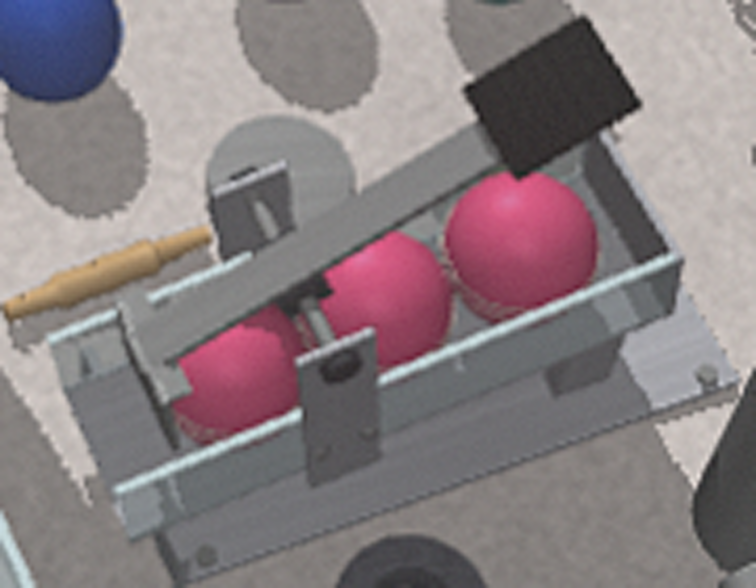

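```bash
cat > m1.py <<'E'
from h import *
c=get_calibration('top'); s=get_calibration('scene')
T=lambda x,y:(340+(x+.5)/4.6-.5,195+(y+.5)/4.6-.5)
F=lambda x,y:(170+(x+.5)/4.4-.5,190+(y+.5)/4.4-.5)
ST=lambda x,y:(155+(x+.5)/4.2-.5,235+(y+.5)/4.2-.5)
SF=lambda x,y:(310+(x+.5)/4.2-.5,170+(y+.5)/4.2-.5)
np.set_printoptions(precision=4,suppress=True)
def show(name,c,f,pts,z):
    P=np.array([onplane(c,*f(*p),z) for p in pts]); print(name); print(P[:,:2]); 
    if len(P)==4: print(' mean',P.mean(0)[:2],'sides',[round(float(np.linalg.norm(P[i]-P[(i+1)%4])),4) for i in range(4)],'ang',np.arctan2(*(P[3]-P[0])[[1,0]]),'dirs',[(round(float(np.arctan2(*(P[(i+1)%4]-P[i])[[1,0]])),3)) for i in range(4)])
    return P
show('tray top',c,T,[(105,70),(716,86),(730,480),(100,468)],.05)
show('tray scene',s,ST,[(700,330),(568,30),(33,225),(137,556)],.05)
show('base',c,F,[(40,350),(692,383),(65,92)],.006)
show('base sc',s,SF,[(185,583),(740,385)],.006)
show('lip',c,F,[(762,127),(750,318)],.08)
def tri(a,b):
    (o1,d1),(o2,d2)=ray(c,*a),ray(s,*b)
    A=np.stack([d1,-d2],1); t=np.linalg.lstsq(A,o2-o1,rcond=None)[0]
    return (o1+d1*t[0]+o2+d2*t[1])/2, np.linalg.norm(o1+d1*t[0]-o2-d2*t[1])
pt=[(152,40),(300,65),(288,186),(138,166)]
ps=[(641,102),(519,177),(463,92),(585,14)]
P=[]
for a,b in zip(pt,ps):
    r=tri(F(*a),SF(*b)); P.append(r[0]); print('pad',r)
P=np.array(P); print(P.mean(0)); d=(P[0]+P[3]-P[1]-P[2])/2; print('up dir',d,np.arctan2(d[1],d[0]),d[2]/np.hypot(*d[:2])); 
for a,b in [((750,318),(60,340)),((762,127),(118,492))]:print('lip',tri(F(*a),SF(*b)))
E
python3 m1.py
```

```text
tray top
[[ 0.6392  0.0666]
 [ 0.6621 -0.1929]
 [ 0.4942 -0.2076]
 [ 0.4695  0.0515]]
 mean [ 0.5663 -0.0706] sides [0.2605, 0.1685, 0.2603, 0.1704] ang -3.0531205310882936 dirs [-1.483, -3.054, 1.666, 0.088]
tray scene
[[ 0.6362  0.0663]
 [ 0.47    0.0535]
 [ 0.4954 -0.205 ]
 [ 0.6629 -0.1892]]
 mean [ 0.5661 -0.0686] sides [0.1667, 0.2598, 0.1683, 0.2568] ang -1.4666197668235152 dirs [-3.065, -1.473, 0.094, 1.675]
base
[[0.4877 0.4168]
 [0.5067 0.1213]
 [0.6088 0.4255]]
base sc
[[0.6267 0.1347]
 [0.6105 0.426 ]]
lip
[[0.6094 0.103 ]
 [0.5253 0.0991]]
pad (array([0.5773, 0.3374, 0.2312]), np.float64(0.0028757628225263726))
pad (array([0.581 , 0.2854, 0.2055]), np.float64(0.003967166641300966))
pad (array([0.5329, 0.2822, 0.2036]), np.float64(0.0016535152369363897))
pad (array([0.5283, 0.3348, 0.2305]), np.float64(0.0025404131393433533))
[0.5549 0.31   0.2177]
up dir [-0.0042  0.0523  0.0263] 1.6503879880419257 0.5015954490727119
lip (array([0.5262, 0.1027, 0.0802]), np.float64(0.0073859499898108315))
lip (array([0.6091, 0.1048, 0.0829]), np.float64(0.0035122181320418585))
```

Run:
```python
import bench; print([n for n in dir(bench) if n[0]!='_']); print(getattr(bench,'tip_extent',None))
from h import *
np.set_printoptions(precision=3,suppress=True,linewidth=200)
H=np.full((60,60),-1.)
for n in ['top','scene','wrist']:
    d=np.load(f'pics/{n}0d.npy'); c=get_calibration(n)
    v,u=np.mgrid[0:480:2,0:640:2]; 
    if n=='wrist': v,u=np.mgrid[0:290:2,0:640:2]
    K=np.array([[c['fx'],0,c['cx']],[0,c['fy'],c['cy']],[0,0,1]])
    p=cv2.undistortPoints(np.stack([u,v],-1).reshape(-1,1,2).astype(float),K,np.array([c['k1'],0,0,0,0]))[:,0]
    dd=d[v,u].ravel(); m=dd>0
    P=(np.c_[p,np.ones(len(p))]*dd[:,None])[m]@c['world_from_camera'][:3,:3].T+c['world_from_camera'][:3,3]
    ok=(P[:,2]<.4)&(P[:,2]>-.05)
    ix=((P[ok,0])/.04).astype(int); iy=((P[ok,1]+.9)/.04).astype(int)
    for a,b,z in zip(ix,iy,P[ok,2]):
        if 0<=a<25 and 0<=b<40: H[a,b]=max(H[a,b],z)
print('cols y from', -0.88)
print('     '+' '.join(f'{int(round((-.88+.04*j)*100)):4d}' for j in range(36)))
for a in range(2,24): print(f'{.02+.04*a:.2f} '+' '.join('   .' if H[a,j]<-.5 else f'{int(H[a,j]*1000):4d}' for j in range(36)))
```

```text
['MotionError', 'camera', 'get_calibration', 'get_obs', 'hand_in', 'tip_extent']
0.014
cols y from -0.88
      -88  -84  -80  -76  -72  -68  -64  -60  -56  -52  -48  -44  -40  -36  -32  -28  -24  -20  -16  -12   -8   -4    0    4    8   12   16   20   24   28   32   36   40   44   48   52
0.10    .    .    .    .    .    .    .    .    1    4    5    5    5    6    6    5    7    5    5    5   14  319   40   60   18    3    5    6    5    5    5    5    6    5    7    5
0.14    .    .    .    .    .    0    1    2    2    4    4    6    4    5    6    6    4    3    6    4    5    3    3    4    7    6    6    7    7    6    5    7    5    6    6    6
0.18    .    .    .    .    0    1    1    2    1    7    4    5    3    4    3    4    5    4    6    5    5    6    4    3  398  311    7    4    6    4    6    5    5    8    6    5
0.22    .    .    .  100  101  101  101  101  102   99    6    6    5    4    5    4    4    5    4    4    4  393    3    4  393  399    7    5    5    5    6   10    5    6    6    7
0.26    .    .  100  101  101  101  101  101  101  100    7    6    5 
[... 2559 characters left out ...]
    .    .    .   61   65   65   66   65   65   66   65   64    6   63   63    5    7    8    5    8  145  145  144  144  146  144  145  145    5
0.86    .    .    .    .    .    .    .    .    .   -1   59   65   66   64   64   65   65   64   63    6   65   64   40   39   36   33   24  145  145  145  144  145  145  145  144    5
0.90    .    .    .    .    .    .    .    .    .   -2   35   65   65   65   65   64   65   65   63    5   64   64   39   34   30   22    5  144  145  145  144  144  145  145  143    1
0.94    .    .    .    .    .    .    .    .    .   -3    4   65   66   65   65   61   36   38    5    6   58   62    5    5    6    6    6  146  144  144  145  144  144  144  146    5
```

```bash
cat >> h.py <<'E'
from scipy.spatial.transform import Rotation as R
def togo(P,yaw_y):
    """shift mm and rotvec in the current tool frame to reach TCP P, pointing down, tool y at yaw"""
    o=get_obs(); q=o['eef_rot']; C=R.from_quat([q[1],q[2],q[3],q[0]])
    y=np.array([np.cos(yaw_y),np.sin(yaw_y),0]); z=np.array([0,0,-1.]); x=np.cross(y,z)
    G=R.from_matrix(np.stack([x,y,z],1))
    print('t',o['time_s'],'pos',np.round(o['eef_pos'],4),'F',np.round(o['wrist_force'],2),'open',round(o['opening'],2))
    print('shift',np.round(1000*C.inv().apply(np.array(P)-o['eef_pos']),1),'turn',np.round((C.inv()*G).as_rotvec(),3))
E
python3 -c "
from h import *
togo([.5815,-.250,.15],.064)
togo([.5815,-.250,.03],.064)
print(ray.__name__, get_obs()['q'])"
```

```text
t 0.15 pos [ 0.2137 -0.5334  0.2446] F [0.38 0.08 0.73] open 1.0
shift [ 446.8 -126.3   94.9] turn [-1.000e-03 -1.000e-03 -1.254e+00]
t 0.15 pos [ 0.2137 -0.5334  0.2446] F [0.38 0.08 0.73] open 1.0
shift [ 446.7 -126.1  214.9] turn [-1.000e-03 -1.000e-03 -1.254e+00]
ray [-1.39629520e+00  1.81407909e-01  1.60776958e+00  3.47369036e-05
  1.35379841e+00 -2.06307662e-01]
```

```bash
python3 -m jog '[[[36,-10,0],[0,0,-0.1],1],[[72,-20,5],[0,0,-0.2],1],[[108,-30,10],[0,0,-0.3],1],[[144,-40,20],[0,0,-0.4],1],[[180,-51,30],[0,0,-0.5],1],[[216,-61,40],[0,0,-0.6],1],[[252,-71,50],[0,0,-0.7],1],[[288,-81,60],[0,0,-0.8],1],[[324,-92,70],[0,0,-0.9],1],[[360,-102,80],[0,0,-1.0],1],[[396,-112,90],[0,0,-1.1],1],[[432,-122,95],[0,0,-1.2],1],[[447,-126,95],[0,0,-1.254],1],[[447,-126,95],[0,0,-1.254],1],[[447,-126,95],[0,0,-1.254],1]]'
python3 -c "
from h import *
togo([.5815,-.250,.15],.064)
togo([.5815,-.250,.03],.064)"
```

```text
time_s: 1.4
eef_pos: [0.5819, -0.2493, 0.1492]
eef_rot: [-0.001, 0.684, 0.73, 0.0]
wrist_force: [0.1, -1.0, -0.2]
opening: 1.002
t 1.4 pos [ 0.5819 -0.2493  0.1492] F [ 0.06 -0.99 -0.21] open 1.0
shift [-0.7 -0.5 -0.8] turn [-0.001 -0.002  0.001]
t 1.4 pos [ 0.5819 -0.2493  0.1492] F [ 0.06 -0.99 -0.21] open 1.0
shift [ -0.9  -0.3 119.2] turn [-0.001 -0.002  0.001]
```

```bash
python3 -m jog '[[[0,0,30],[0,0,0],1],[[0,0,60],[0,0,0],1],[[0,0,60],[0,0,0],1]]'
python3 -c "
from h import *
p,d=camera('wrist'); cv2.imwrite('pics/wrist1.png',p[:,:,::-1])
p,d=camera('scene'); cv2.imwrite('pics/scene1.png',p[:,:,::-1])
togo([.5815,-.250,.03],.064)"
```

```text
time_s: 1.65
eef_pos: [0.5772, -0.248, 0.0833]
eef_rot: [-0.006, 0.685, 0.729, -0.001]
wrist_force: [-3.0, 0.6, -0.6]
opening: 0.997
t 1.75 pos [ 0.5802 -0.2497  0.0885] F [-0.05  0.08  0.96] open 1.0
shift [-0.6  1.5 58.5] turn [-0.004 -0.004 -0.001]
```

View pics/wrist1.png

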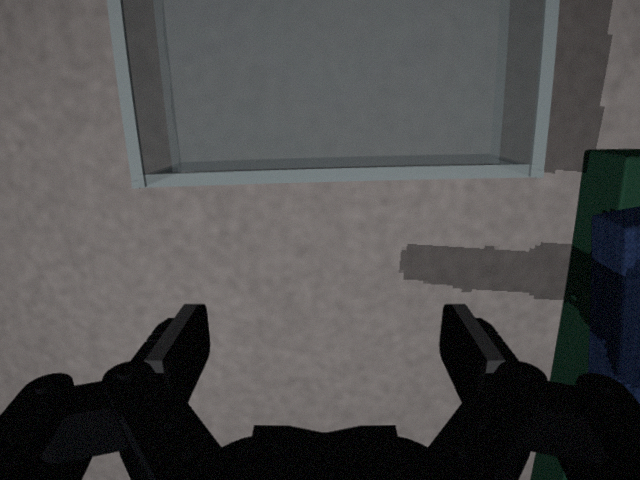

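View pics/scene1.png

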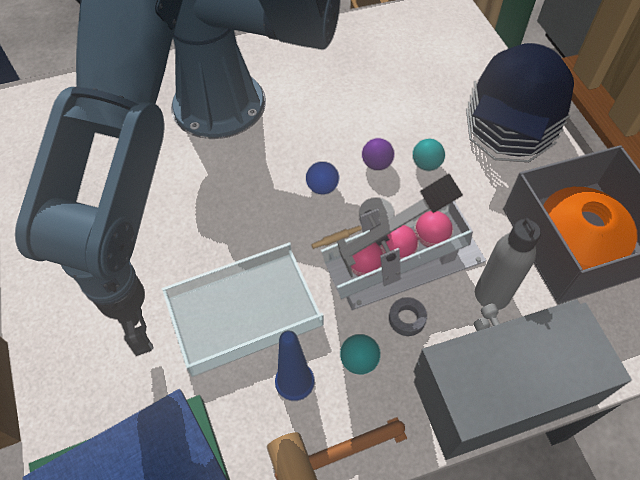

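```bash
python3 -m jog '[[[0,0,20],[0,0,0],1],[[0,1,40],[0,0,0],1],[[0,1,55],[0,0,0],1],[[0,1,58],[0,0,0],1],[[0,1,58],[0,0,0],1],[[0,1,58],[0,0,0],1]]'
python3 -c "
from h import *
p,d=camera('wrist'); cv2.imwrite('pics/wrist2.png',p[:,:,::-1])
togo([.5825,-.206,.03],.064)
togo([.583,-.1425,.03],.064)"
```

```text
time_s: 2.25
eef_pos: [0.5816, -0.2501, 0.0318]
eef_rot: [-0.002, 0.685, 0.729, -0.0]
wrist_force: [-0.0, 0.5, -0.3]
opening: 1.002
t 2.3 pos [ 0.5819 -0.2501  0.0321] F [ 0.29 -0.59 -0.37] open 1.0
shift [44.   3.4  2.2] turn [-0.002 -0.002 -0.001]
t 2.3 pos [ 0.5819 -0.2501  0.0321] F [ 0.29 -0.59 -0.37] open 1.0
shift [107.4   7.9   2.3] turn [-0.002 -0.002 -0.001]
```

View pics/wrist2.png

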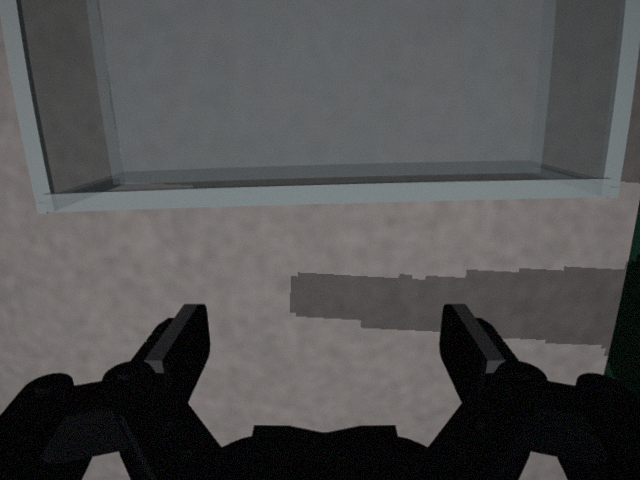

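Fingers hang low, 40 mm behind the tray's high end wall (rim from (40,210) to (615,195)). Now I push.

```bash
python3 -m jog '[[[12,1,2],[0,0,0],1],[[24,2,2],[0,0,0],1],[[30,2,2],[0,0,0],1],[[35,2,2],[0,0,0],1],[[40,3,2],[0,0,0],1],[[45,3,2],[0,0,0],1],[[50,4,2],[0,0,0],1],[[55,4,2],[0,0,0],1],[[60,4,2],[0,0,0],1],[[65,5,2],[0,0,0],1],[[70,5,2],[0,0,0],1],[[75,5,2],[0,0,0],1],[[80,6,2],[0,0,0],1],[[80,6,2],[0,0,0],1]]'
python3 -c "
from h import *
for n in ['top','wrist']:
  p,d=camera(n); cv2.imwrite(f'pics/{n}3.png',p[:,:,::-1])
togo([.583,-.1425,.03],.064)"
```

```text
time_s: 3.47
eef_pos: [0.5829, -0.1687, 0.0303]
eef_rot: [-0.002, 0.684, 0.729, 0.0]
wrist_force: [0.5, -0.7, 0.4]
opening: 1.002
t 3.5667 pos [ 0.5826 -0.1688  0.03  ] F [-0.7   1.16  0.84] open 1.0
shift [26.3  2.   0.1] turn [-0.003 -0.004 -0.001]
```

View pics/top3.png

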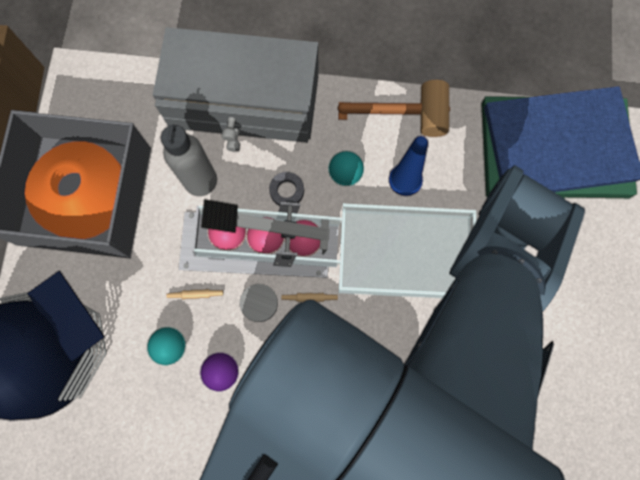

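View pics/wrist3.png

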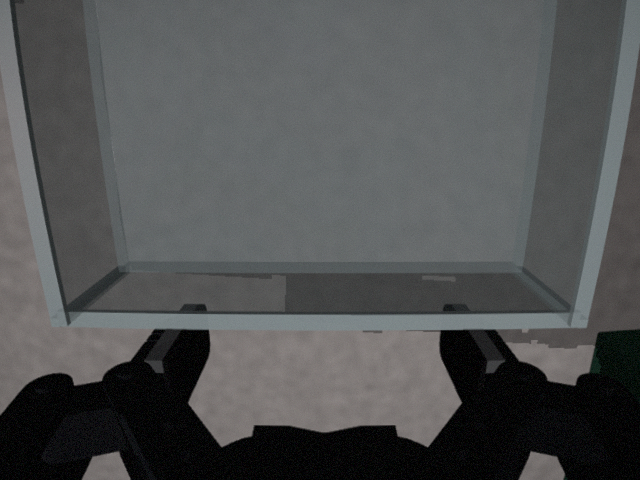

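```bash
python3 -m jog '[[[5,0,0],[0,0,0],1],[[10,1,0],[0,0,0],1],[[15,1,0],[0,0,0],1],[[19,1,0],[0,0,0],1],[[22,2,0],[0,0,0],1],[[22,2,0],[0,0,0],1]]'
python3 -m jog '[[[2,0,0],[0,0,0],1],[[3,0,0],[0,0,0],1]]'
python3 -m jog '[[[2,0,0],[0,0,0],1],[[2,0,0],[0,0,0],1]]'
python3 -c "
from h import *
for n in ['top','scene','wrist']:
  p,d=camera(n); cv2.imwrite(f'pics/{n}4.png',p[:,:,::-1])
togo([.583,-.1425,.03],.064)
a=cv2.imread('pics/top4.png'); cv2.imwrite('pics/top4z.png',cv2.resize(a[190:310,300:490],None,fx=4.2,fy=4.2,interpolation=cv2.INTER_CUBIC))
a=cv2.imread('pics/scene4.png'); cv2.imwrite('pics/scene4z.png',cv2.resize(a[200:360,220:420],None,fx=3.7,fy=3.7,interpolation=cv2.INTER_CUBIC))
"
```

```text
time_s: 4.07
eef_pos: [0.5831, -0.1457, 0.0299]
eef_rot: [-0.003, 0.684, 0.729, 0.0]
wrist_force: [0.5, -0.1, 0.3]
opening: 0.998
time_s: 4.23
eef_pos: [0.5831, -0.1448, 0.0302]
eef_rot: [-0.001, 0.684, 0.729, -0.001]
wrist_force: [-1.0, -14.5, -0.1]
opening: 1.002
time_s: 4.4
eef_pos: [0.583, -0.1448, 0.0304]
eef_rot: [0.0, 0.684, 0.729, -0.002]
wrist_force: [-0.8, -10.5, -1.7]
opening: 1.002
t 4.55 pos [ 0.583  -0.1448  0.0304] F [ -0.16 -10.77  -2.33] open 1.0
shift [2.3 0.1 0.4] turn [-0.003  0.002 -0.001]
```

View pics/top4z.png

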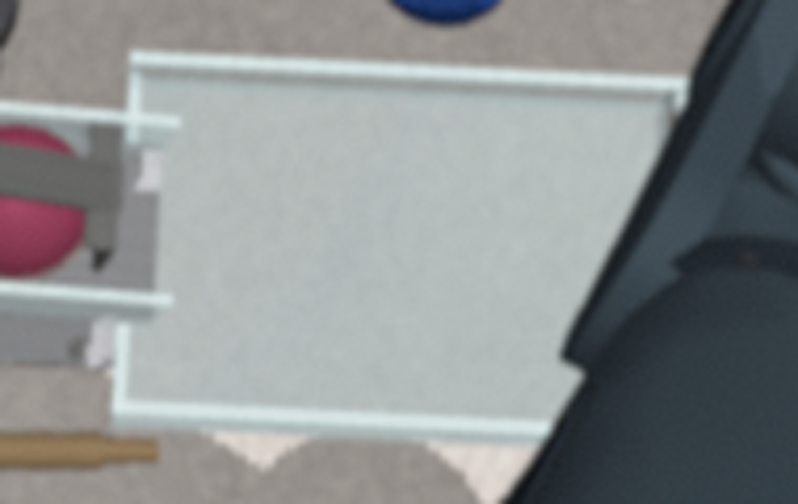

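View pics/scene4z.png

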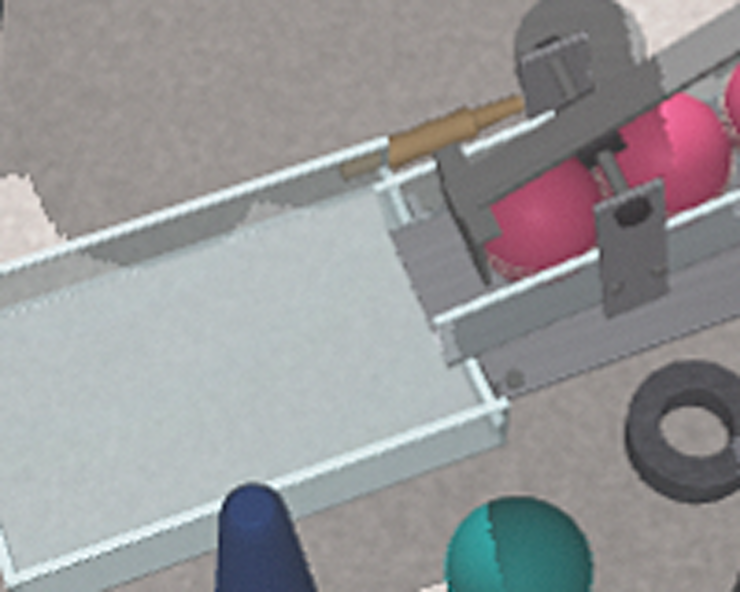

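```bash
python3 - <<'E'
from h import *
np.set_printoptions(precision=4,suppress=True)
c=get_calibration('top'); s=get_calibration('scene')
Z=lambda x,y:(300+(x+.5)/4.2-.5,190+(y+.5)/4.2-.5)
S=lambda x,y:(220+(x+.5)/3.7-.5,200+(y+.5)/3.7-.5)
foot=np.array([.5667,.128]); e=np.array([-.063,.998]); ex=np.array([.998,.063])
def f(n,P): d=P[:2]-foot; print(n,P[:2],'foot frame x,y',d@ex,d@e)
for p in [(131,52),(113,414)]: f('top rim z50',onplane(c,*Z(*p),.05))
f('top right rim',onplane(c,*Z(686,76),.05))
for p in [(505,402),(385,137),(10,587)]: f('scene rim',onplane(s,*S(*p),.05))
E
python3 - <<'E'
import cv2,numpy as np
a=cv2.imread('pics/top0.png');b=cv2.imread('pics/top4.png')
cv2.imwrite('pics/bail.png',np.hstack([cv2.resize(x[270:320,260:350],None,fx=4.3,fy=4.3,interpolation=cv2.INTER_CUBIC) for x in (a,b)]))
E
```

```text
top rim z50 [0.648  0.1299] foot frame x,y 0.08122563202634249 -0.003175535169204693
top rim z50 [0.4774 0.119 ] foot frame x,y -0.08967224116990061 -0.0033726187830019397
top right rim [ 0.6661 -0.1291] foot frame x,y 0.08305036523220856 -0.26284159839646787
scene rim [0.6465 0.1307] foot frame x,y 0.07983811735554273 -0.0023546093817664814
scene rim [0.4792 0.121 ] foot frame x,y -0.08779650149526949 -0.0014699683710189288
scene rim [ 0.6658 -0.1267] foot frame x,y 0.08290163226787717 -0.2604218545033669
```

View pics/bail.png

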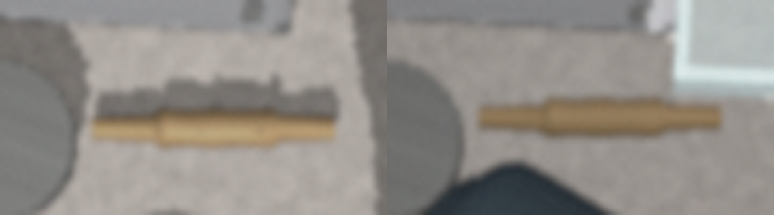

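Run:
```python
import cv2,numpy as np
from h import *
c=get_calibration('top')
for n in ['top0','top3','top4']:
    a=cv2.imread(f'pics/{n}.png'); h=cv2.cvtColor(a,cv2.COLOR_BGR2HSV)
    m=cv2.inRange(h,(8,70,60),(28,255,255)); m[:280]=0;m[310:]=0;m[:,:160]=0;m[:,350:]=0
    k,l,st,ce=cv2.connectedComponentsWithStats(m)
    for i in range(1,k):
        if st[i,4]>60: print(n,st[i],ce[i],onplane(c,*ce[i],.01)[:2])
    # static features: orange bolt/pink balls
    m=cv2.inRange(h,(165,90,60),(179,255,255)); k,l,st,ce=cv2.connectedComponentsWithStats(m)
    print([ (ce[i].round(1),st[i,4]) for i in range(1,k) if st[i,4]>100])
```

```text
top0 [167 287  56   9 357] [194.9859944  291.13445378] [0.44742073 0.37647923]
top0 [282 296  56   8 362] [309.44198895 299.35082873] [0.45737039 0.15021803]
[(array([226.4, 237.7]), np.int32(618)), (array([263.9, 240.5]), np.int32(669)), (array([304. , 245.5]), np.int32(455))]
top3 [167 289  56  10 369] [195.11924119 293.68292683] [0.44245595 0.37541007]
top3 [282 293  56   9 328] [309.39939024 296.88109756] [0.46219604 0.15088233]
[(array([226.4, 237.6]), np.int32(619)), (array([263.8, 240.4]), np.int32(663)), (array([303.7, 245.1]), np.int32(450))]
top4 [167 289  56  10 369] [195.12195122 293.69376694] [0.44243534 0.37540132]
top4 [282 293  56   8 333] [309.69069069 296.90990991] [0.46220543 0.1503069 ]
[(array([226.4, 237.6]), np.int32(619)), (array([263.9, 240.3]), np.int32(662)), (array([303.7, 245.1]), np.int32(451))]
```

```bash
python3 -m jog '[[[-8,0,0],[0,0,0],1],[[-20,0,0],[0,0,0],1],[[-40,0,-10],[0,0,0],0.5],[[-55,0,-45],[0,0,0],0],[[-55,0,-85],[0,0,0],0],[[-55,0,-125],[0,0,0],0],[[-55,0,-165],[0,0,0],0],[[-55,0,-205],[0,0,0],0],[[-55,0,-245],[0,0,0],0],[[-55,0,-285],[0,0,0],0],[[-55,0,-300],[0,0,0],0],[[-55,0,-300],[0,0,0],0]]'
python3 -c "
from h import *
for n in ['top','scene']:
  p,d=camera(n); cv2.imwrite(f'pics/{n}5.png',p[:,:,::-1])
print(get_obs()['q'])
togo([.5552,.3106,.30],.063)"
```

```text
time_s: 5.55
eef_pos: [0.5892, -0.2002, 0.3371]
eef_rot: [0.005, 0.684, 0.729, -0.0]
wrist_force: [0.1, -0.2, -0.1]
opening: 0.002
[-0.51663978  0.22589154  1.38239645 -0.0029384   1.53336979 -0.57991133]
t 5.65 pos [ 0.5873 -0.1992  0.3308] F [-1.05 -0.92 -0.18] open 0.0
shift [5.109e+02 3.000e-01 2.960e+01] turn [-0.002  0.002  0.   ]
```

View pics/top5.png

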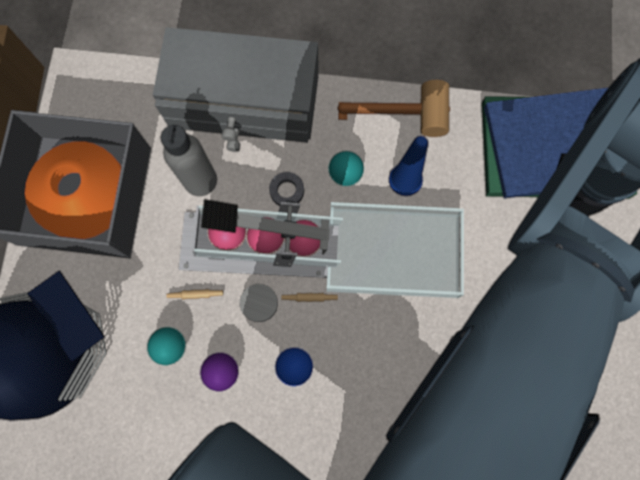

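The tray sits under the lip (corners (328,205)–(462,295)), flush with the foot, and the other things are in place. Next I move over the pad.

```bash
python3 -m jog '[[[35,0,0],[0,0,0],0],[[70,0,0],[0,0,0],0],[[110,0,0],[0,0,0],0],[[150,0,0],[0,0,0],0],[[190,0,0],[0,0,0],0],[[230,0,0],[0,0,0],0],[[270,0,0],[0,0,0],0],[[310,0,0],[0,0,0],0],[[350,0,0],[0,0,0],0],[[390,0,0],[0,0,0],0],[[430,0,0],[0,0,0],0],[[465,0,0],[0,0,0],0],[[490,0,0],[0,0,0],0],[[505,0,0],[0,0,0],0],[[510,0,0],[0,0,0],0],[[510,0,0],[0,0,0],0],[[510,0,0],[0,0,0],0]]'
python3 -c "
from h import *
for n in ['top','scene','wrist']:
  p,d=camera(n); cv2.imwrite(f'pics/{n}6.png',p[:,:,::-1])
print(get_obs()['q'])
togo([.5552,.3106,.25],.063)"
```

```text
time_s: 7.07
eef_pos: [0.5551, 0.3086, 0.3287]
eef_rot: [0.0, 0.685, 0.729, -0.002]
wrist_force: [-0.7, 0.5, 0.8]
opening: 0.001
[ 0.32102821  0.26234172  1.34085203 -0.00223674  1.5407841   0.25977312]
t 7.2167 pos [0.5555 0.3082 0.3296] F [-0.34  0.12  0.1 ] open 0.0
shift [ 2.7 -0.  79.6] turn [-0.002  0.003 -0.002]
```

View pics/scene6.png

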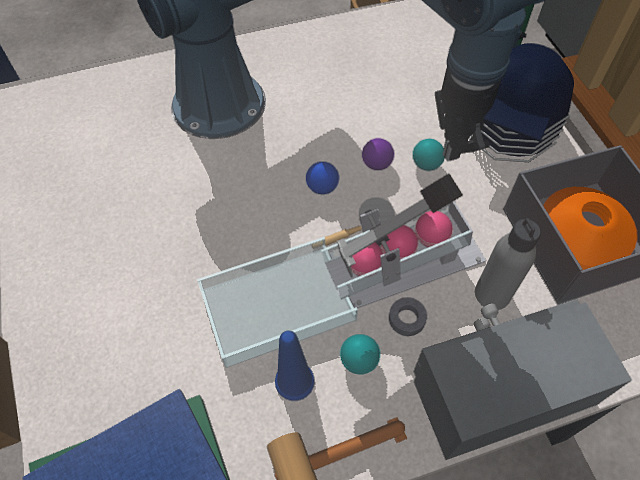

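View pics/wrist6.png

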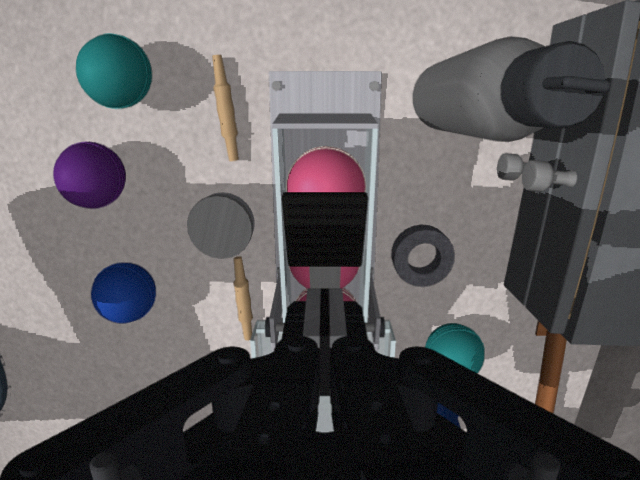

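```bash
python3 -m jog '[[[2,0,25],[0,0,0],0],[[3,0,50],[0,0,0],0],[[3,0,70],[0,0,0],0],[[3,0,80],[0,0,0],0],[[3,0,80],[0,0,0],0]]'
python3 -c "
from h import *
for n in ['scene','wrist']:
  p,d=camera(n); cv2.imwrite(f'pics/{n}7.png',p[:,:,::-1])
togo([.5552,.3106,.234],.063)"
```

```text
time_s: 7.63
eef_pos: [0.5541, 0.3094, 0.2467]
eef_rot: [-0.001, 0.686, 0.728, -0.004]
wrist_force: [-0.7, -0.7, 0.1]
opening: -0.004
t 7.7333 pos [0.5558 0.3104 0.2504] F [0.58 0.09 0.79] open -0.0
shift [ 0.3 -0.5 16.4] turn [-0.001  0.003 -0.003]
```

View pics/scene7.png

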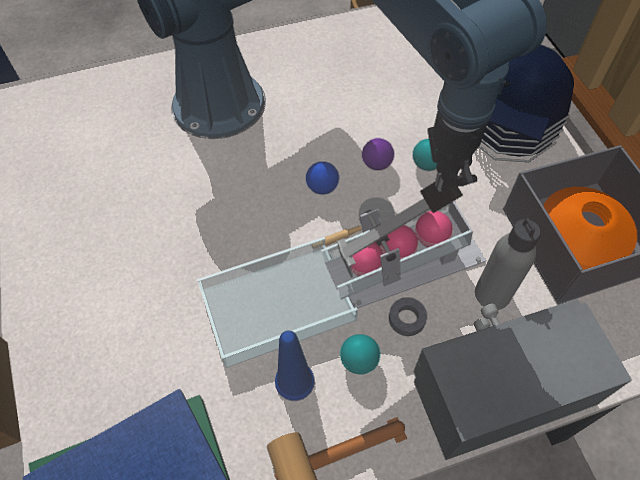

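View pics/wrist7.png

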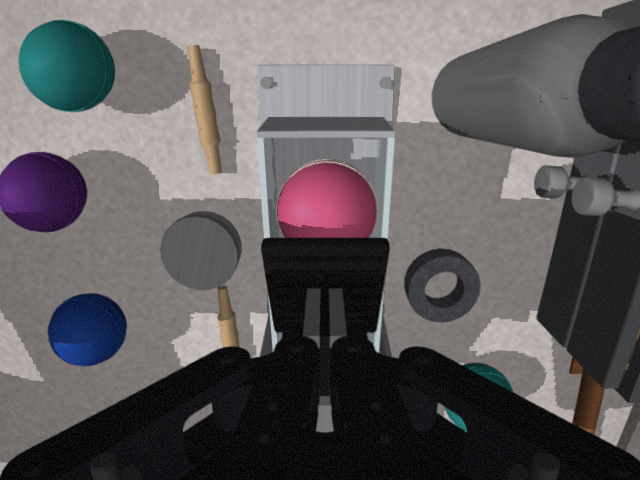

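Fingertips are centred over the pad, about 2 px off its middle column. I press along its arc.

```bash
python3 -m jog '[[[0,0,10],[0,0,0],0],[[2,0,18],[0,0,0],0],[[9,0,30],[0,0,0],0],[[13,0,38],[0,0,0],0],[[16,0,46],[0,0,0],0],[[19,0,54],[0,0,0],0],[[21,0,62],[0,0,0],0],[[23,0,70],[0,0,0],0],[[24,0,78],[0,0,0],0],[[24,0,82],[0,0,0],0],[[24,0,84],[0,0,0],0],[[24,0,84],[0,0,0],0]]'
python3 -c "
from h import *
for n in ['scene','wrist']:
  p,d=camera(n); cv2.imwrite(f'pics/{n}8.png',p[:,:,::-1])
togo([.5537,.334,.165],.063)"
```

```text
time_s: 8.73
eef_pos: [0.5542, 0.3348, 0.1686]
eef_rot: [0.0, 0.685, 0.728, -0.001]
wrist_force: [-6.7, -1.6, 15.8]
opening: 0.001
t 8.8333 pos [0.5542 0.3347 0.1687] F [-5.93 -1.87 15.21] open 0.0
shift [-0.7 -0.5  3.7] turn [-0.     0.002 -0.002]
```

View pics/scene8.png

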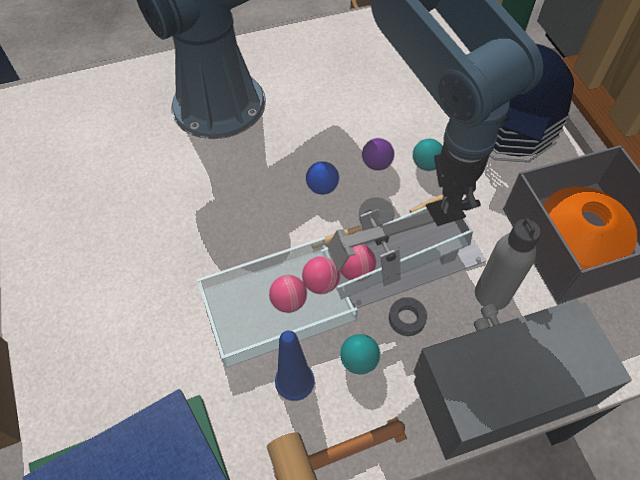

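View pics/wrist8.png

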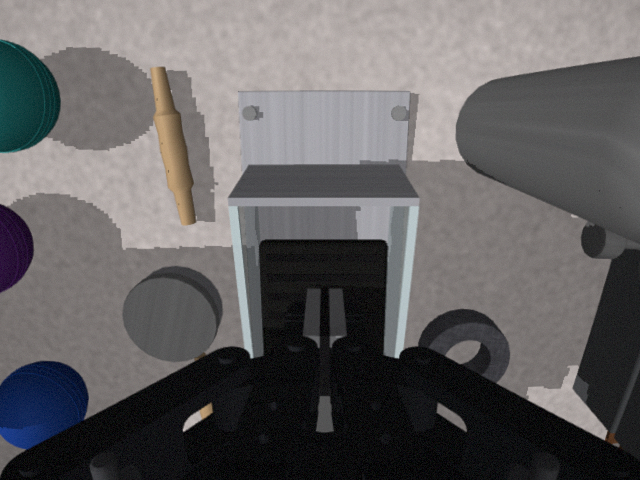

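Pad is right down with 15 N on it, and the balls are rolling out (at (288,293), (320,275), (358,262)). I keep holding.

```bash
python3 -m jog '[[[0,0,0],[0,0,0],0],[[0,0,0],[0,0,0],0],[[0,0,0],[0,0,0],0],[[0,0,0],[0,0,0],0],[[0,0,0],[0,0,0],0],[[0,0,0],[0,0,0],0],[[0,0,0],[0,0,0],0],[[0,0,0],[0,0,0],0],[[0,0,0],[0,0,0],0],[[0,0,0],[0,0,0],0],[[0,0,0],[0,0,0],0],[[0,0,0],[0,0,0],0]]'
python3 -c "
from h import *
for n in ['scene','top']:
  p,d=camera(n); cv2.imwrite(f'pics/{n}9.png',p[:,:,::-1])
togo([.5537,.334,.165],.063)"
```

```text
time_s: 9.83
eef_pos: [0.5543, 0.335, 0.1695]
eef_rot: [0.001, 0.685, 0.728, -0.0]
wrist_force: [-1.8, -1.0, 7.3]
opening: -0.0
t 9.9333 pos [0.5543 0.335  0.1694] F [-1.66 -1.01  7.52] open 0.0
shift [-1.  -0.7  4.4] turn [ 0.     0.001 -0.002]
```

View pics/scene9.png

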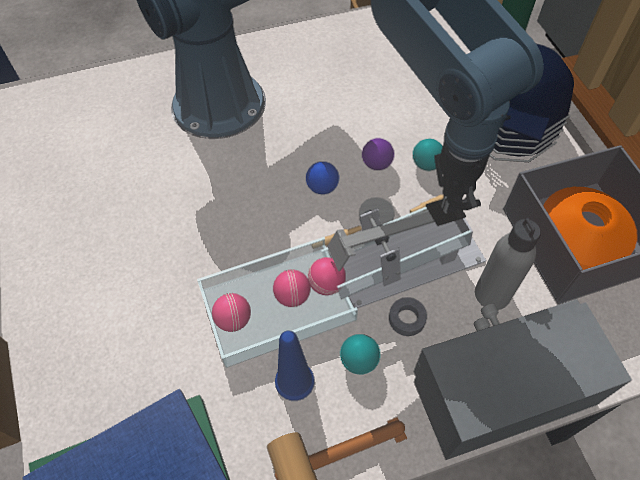

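View pics/top9.png

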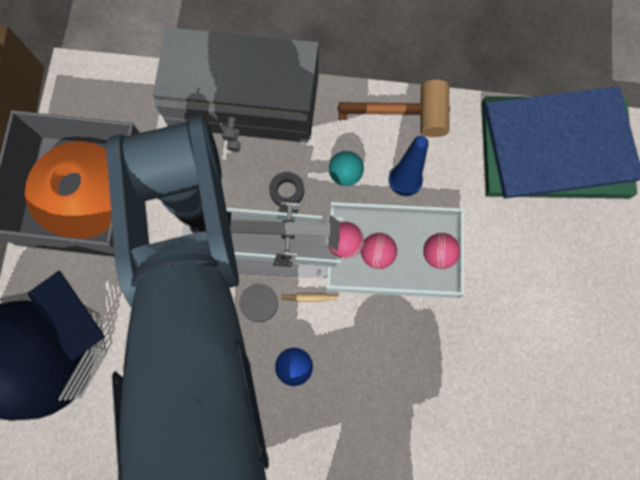

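```bash
python3 -m jog '[[[0,0,2],[0,0,0],0],[[0,0,3],[0,0,0],0],[[0,0,3],[0,0,0],0],[[0,0,3],[0,0,0],0],[[0,0,3],[0,0,0],0],[[0,0,3],[0,0,0],0],[[0,0,3],[0,0,0],0],[[0,0,3],[0,0,0],0],[[0,0,3],[0,0,0],0],[[0,0,3],[0,0,0],0],[[0,0,3],[0,0,0],0],[[0,0,3],[0,0,0],0]]'
cat > balls.py <<'E'
from h import *
import sys
N=sys.argv[1]
np.set_printoptions(precision=3,suppress=True)
foot=np.array([.5667,.128]); e=np.array([-.063,.998]); ex=np.array([.998,.063])
for n in ['scene','top']:
  c=get_calibration(n); p,d=camera(n); a=np.ascontiguousarray(p[:,:,::-1]); cv2.imwrite(f'pics/{n}{N}.png',a)
  h=cv2.cvtColor(a,cv2.COLOR_BGR2HSV); m=cv2.inRange(h,(160,90,60),(179,255,255))
  k,l,st,ce=cv2.connectedComponentsWithStats(m)
  for i in range(1,k):
    if st[i,4]>80:
      P=onplane(c,*ce[i],.041); q=P[:2]-foot
      v,u=ce[i].round().astype(int)[::-1]; D=bydepth(c,*ce[i],d[v,u])
      print(n,ce[i].round(0),st[i,4],'tray-ish x,y',q@ex+.004,q@e+.133,'front surface z',D[2])
togo([.5537,.334,.165],.063)
E
python3 balls.py 10
```

```text
time_s: 10.93
eef_pos: [0.5544, 0.3351, 0.1686]
eef_rot: [0.001, 0.685, 0.728, -0.0]
wrist_force: [-6.5, -2.1, 15.3]
opening: 0.003
scene [308. 282.] 1849 tray-ish x,y -0.005497834036948878 0.0687082129908391 front surface z 0.0573076730609946
scene [230. 312.] 1008 tray-ish x,y 0.0017401930091881994 -0.08883104975068098 front surface z 0.07374700795683786
top [365. 246.] 1647 tray-ish x,y 0.0022091618330172882 0.05854636452173989 front surface z 0.05938393949426146
top [441. 251.] 951 tray-ish x,y 0.0008654296933478102 -0.09008664682021403 front surface z 0.07439995591929272
t 11.0333 pos [0.554 0.335 0.169] F [-6.84 -3.25 15.62] open -0.0
shift [-1.1 -0.8  3.6] turn [ 0.001  0.001 -0.002]
```

View pics/scene10.png

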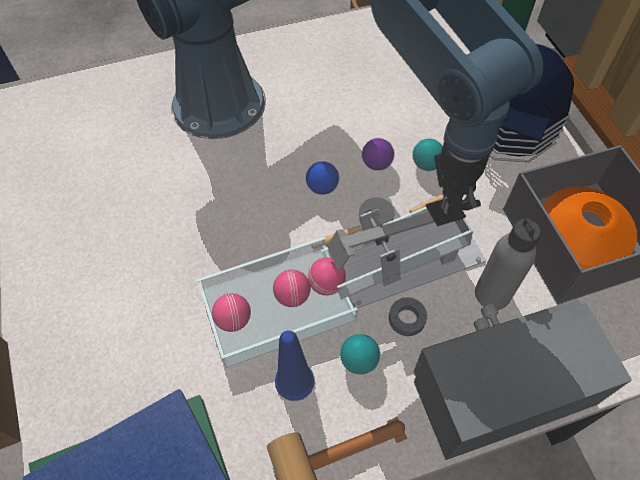

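```bash
cat > sph.py <<'E'
from h import *
from scipy.optimize import least_squares
import sys
np.set_printoptions(precision=3,suppress=True)
foot=np.array([.5667,.128]); e=np.array([-.063,.998]); ex=np.array([.998,.063])
def cloud(n):
  c=get_calibration(n); p,d=camera(n); h=cv2.cvtColor(np.ascontiguousarray(p[:,:,::-1]),cv2.COLOR_BGR2HSV)
  if len(sys.argv)>1: cv2.imwrite(f'pics/{n}{sys.argv[1]}.png',p[:,:,::-1])
  m=cv2.erode(cv2.inRange(h,(160,60,40),(179,255,255)),None); v,u=np.nonzero((m>0)&(d>0))
  return np.array([bydepth(c,a,b,d[b,a]) for a,b in zip(u,v)])
P=np.vstack([cloud('scene'),cloud('top')])
q=P[:,:2]-foot; Q=np.c_[q@ex+.004,q@e+.133,P[:,2]]
seeds=[[0,-.09,.04],[0,.04,.04],[0,.1,.05]]
for it in range(8):
  D=np.abs(np.linalg.norm(Q[:,None]-np.array(seeds)[None],axis=2)-.036); k=D.argmin(1)
  ns=[]
  for i in range(3):
    X=Q[(k==i)&(D[:,i]<(.02 if it<4 else .006))]
    r=least_squares(lambda s:np.linalg.norm(X-s,axis=1)-.036,seeds[i],loss='soft_l1',f_scale=.003); ns.append(r.x)
  seeds=ns
print(np.array(seeds)); print('dist bc',np.linalg.norm(seeds[1]-seeds[2]))
E
python3 sph.py
python3 - <<'E'
import cv2
a=cv2.imread('pics/scene10.png'); cv2.imwrite('pics/sc10z.png',cv2.resize(a[220:360,190:390],None,fx=4,fy=4,interpolation=cv2.INTER_CUBIC))
E
```

```text
[[ 0.002 -0.088  0.041]
 [-0.004  0.034  0.041]
 [ 0.008  0.101  0.065]]
dist bc 0.07238999104910011
```

View pics/sc10z.png

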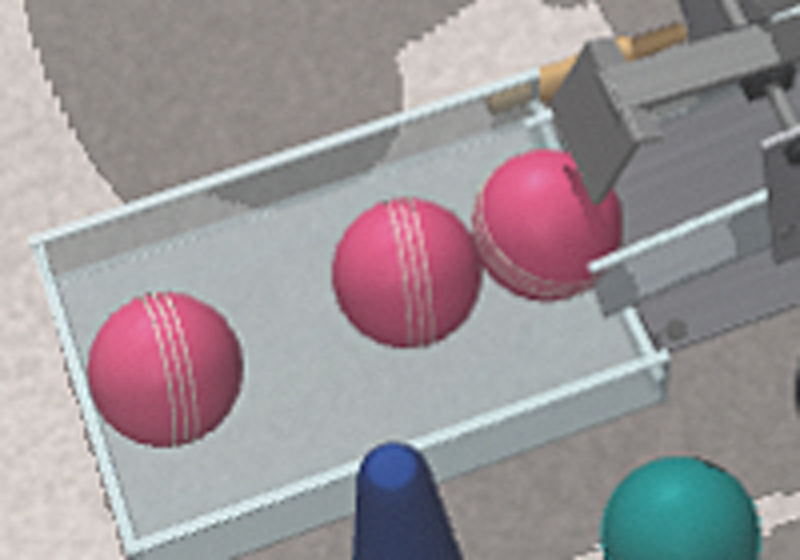

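```bash
python3 sph.py 11
python3 - <<'E'
from h import *
np.set_printoptions(precision=3,suppress=True,linewidth=160)
foot=np.array([.5667,.128]); e=np.array([-.063,.998]); ex=np.array([.998,.063])
def slab(n,p,d):
    c=get_calibration(n)
    h=cv2.cvtColor(p,cv2.COLOR_RGB2HSV)
    v,u=np.nonzero((d>0)&(h[:,:,1]<60))
    sel=(u>250)&(u<400)&(v>180)&(v<320); v,u=v[sel],u[sel]
    P=np.array([bydepth(c,a,b,d[b,a]) for a,b in zip(u,v)]); q=P[:,:2]-foot
    return np.c_[q@ex, q@e-.018, P[:,2]]   # feeder frame
p,d=camera('top'); A=slab('top',p,d)
p,d=camera('scene'); B=slab('scene',p,d)
p0,d0=np.load('pics/top0p.npy'),np.load('pics/top0d.npy'); C=slab('top',p0,d0)
p0,d0=np.load('pics/scene0p.npy'),np.load('pics/scene0d.npy'); D=slab('scene',p0,d0)
for nm,Q in [('now top',A),('now scene',B),('rest top',C),('rest scene',D)]:
    m=(np.abs(Q[:,0])<.026)&(Q[:,1]<.06)&(Q[:,1]>-.06)&(Q[:,2]>.06)
    Q=Q[m]; print(nm,len(Q))
    for y in np.arange(-.06,.06,.008):
        s=Q[(Q[:,1]>=y)&(Q[:,1]<y+.008)]
        if len(s): print('  y %.3f z %.3f..%.3f n %d'%(y+.004,s[:,2].min(),s[:,2].max(),len(s)))
E
```

```text
[[ 0.002 -0.088  0.041]
 [-0.004  0.034  0.041]
 [ 0.008  0.101  0.065]]
dist bc 0.07231083128630707
now top 1085
  y -0.040 z 0.116..0.124 n 29
  y -0.032 z 0.064..0.144 n 123
  y -0.024 z 0.074..0.165 n 125
  y -0.016 z 0.157..0.167 n 133
  y -0.008 z 0.153..0.166 n 108
  y 0.000 z 0.154..0.164 n 58
  y 0.008 z 0.150..0.164 n 58
  y 0.016 z 0.155..0.165 n 56
  y 0.024 z 0.155..0.162 n 59
  y 0.032 z 0.154..0.164 n 60
  y 0.040 z 0.137..0.162 n 66
  y 0.048 z 0.136..0.160 n 105
  y 0.056 z 0.134..0.162 n 105
now scene 1131
  y -0.048 z 0.088..0.088 n 1
  y -0.040 z 0.090..0.123 n 7
  y -0.032 z 0.085..0.141 n 176
  y -0.024 z 0.066..0.162 n 184
  y -0.016 z 0.070..0.166 n 143
  y -0.008 z 0.157..0.165 n 101
  y 0.000 z 0.155..0.164 n 53
  y 0.008 z 0.154..0.164 n 55
  y 0.016 z 0.155..0.165 n 52
  y 0.024 z 0.154..0.163 n 53
  y 0.032 z 0.153..0.163 n 53
  y 0.040 z 0.139..0.163 n 61
  y 0.048 z 0.136..0.162 n 96
  y 0.056 z 0.145..0.162 n 96
rest top 821
  y -0.024 z 0.120..0.124 n 3
  y -0.016 z 0.119..0.129 n 118
  y -0.008 z 0.080..0.134 n 124
  y 0.000 z 0.075..0.138 n 60
  y 0.008 z 0.087..0.144 n 60
  y 0.016 z 0.133..0.147 n 52
  y 0.024 z 0.139..0.150 n 59
  y 0.032 z 0.111..0.154 n 56
  y 0.040 z 0.145..0.159 n 73
  y 0.048 z 0.138..0.162 n 101
  y 0.056 z 0.077..0.165 n 115
rest scene 840
  y -0.016 z 0.089..0.128 n 119
  y -0.008 z 0.074..0.132 n 135
  y 0.000 z 0.073..0.135 n 63
  y 0.008 z 0.130..0.142 n 61
  y 0.016 z 0.133..0.145 n 60
  y 0.024 z 0.137..0.149 n 63
  y 0.032 z 0.142..0.153 n 59
  y 0.040 z 0.145..0.156 n 64
  y 0.048 z 0.100..0.160 n 104
  y 0.056 z 0.134..0.164 n 112
```

```bash
python3 -m jog '[[[0,0,-3],[0,0,0],0],[[-1,0,-6],[0,0,0],0],[[-1,0,-9],[0,0,0],0],[[-1,0,-12],[0,0,0],0],[[-2,0,-15],[0,0,0],0],[[-2,0,-18],[0,0,0],0],[[-3,0,-20],[0,0,0],0],[[-3,0,-22],[0,0,0],0],[[-3,0,-22],[0,0,0],0]]'
python3 sph.py 12; python3 -c "
from h import *
togo([.5537,.334,.165],.063)
a=cv2.imread('pics/scene12.png'); cv2.imwrite('pics/sc12z.png',cv2.resize(a[180:360,190:490],None,fx=2.6,fy=2.6,interpolation=cv2.INTER_CUBIC))"
```

```text
time_s: 12.08
eef_pos: [0.5546, 0.332, 0.191]
eef_rot: [0.001, 0.685, 0.728, -0.0]
wrist_force: [-0.7, -0.0, 1.3]
opening: 0.001
[[ 0.002 -0.088  0.041]
 [-0.004  0.034  0.041]
 [ 0.008  0.101  0.065]]
dist bc 0.07225803574799673
t 12.1833 pos [0.5546 0.3321 0.1905] F [ 0.23 -0.09  1.12] open -0.0
shift [ 2.  -0.8 25.5] turn [ 0.001  0.001 -0.002]
```

View pics/sc12z.png

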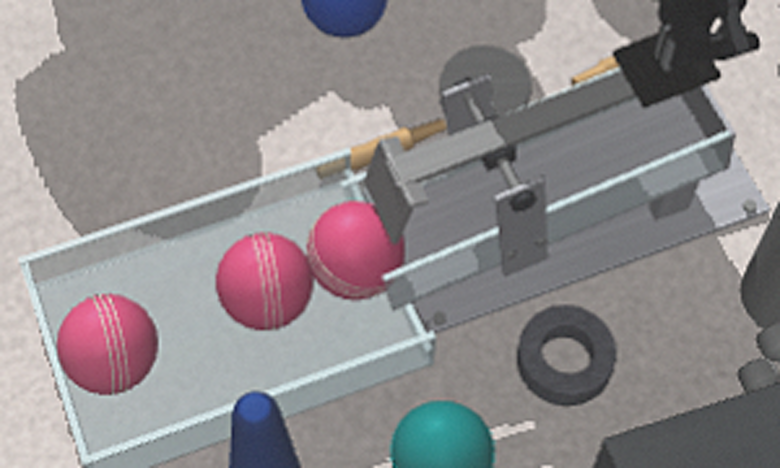

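```bash
python3 -m jog '[[[-1,0,-3],[0,0,0],0],[[-2,0,-6],[0,0,0],0],[[-2,0,-9],[0,0,0],0],[[-3,0,-12],[0,0,0],0],[[-3,0,-12],[0,0,0],0]]'
python3 sph.py 13; python3 -c "
from h import *
togo([.5537,.334,.165],.063)"
python3 -m jog '[[[-1,0,-3],[0,0,0],0],[[-3,0,-6],[0,0,0],0],[[-4,0,-9],[0,0,0],0],[[-5,0,-12],[0,0,0],0],[[-6,0,-15],[0,0,0],0],[[-6,0,-15],[0,0,0],0]]'
python3 sph.py 14; python3 -c "
from h import *
togo([.5537,.334,.165],.063)
a=cv2.imread('pics/scene14.png'); cv2.imwrite('pics/sc14z.png',cv2.resize(a[180:360,190:490],None,fx=2.6,fy=2.6,interpolation=cv2.INTER_CUBIC))"
```

```text
time_s: 12.6
eef_pos: [0.555, 0.3289, 0.2034]
eef_rot: [0.001, 0.685, 0.728, 0.0]
wrist_force: [-0.4, -1.6, 0.8]
opening: -0.003
[[ 0.002 -0.088  0.041]
 [-0.004  0.034  0.041]
 [ 0.008  0.101  0.065]]
dist bc 0.07196944811808723
t 12.7 pos [0.5549 0.3291 0.2028] F [-0.28  0.83  1.7 ] open -0.0
shift [ 5.  -1.  37.8] turn [ 0.002  0.001 -0.002]
time_s: 13.2
eef_pos: [0.5555, 0.3228, 0.2186]
eef_rot: [0.001, 0.685, 0.728, 0.0]
wrist_force: [-1.1, -1.0, 1.8]
opening: 0.0
[[ 0.002 -0.088  0.041]
 [-0.004  0.034  0.041]
 [ 0.008  0.1    0.065]]
dist bc 0.07199982500055638
t 13.3 pos [0.5555 0.323  0.2181] F [-0.62 -1.26  1.46] open 0.0
shift [11.1 -1.2 53.1] turn [ 0.002  0.001 -0.002]
```

View pics/sc14z.png

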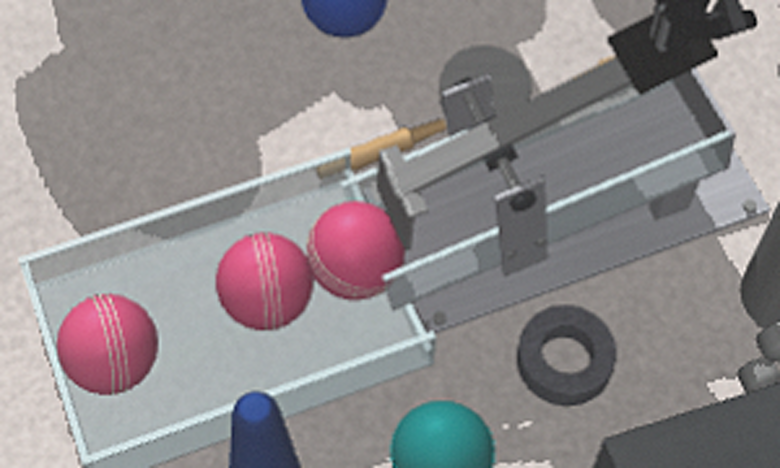

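```bash
python3 -m jog '[[[-4,0,-8],[0,0,0],0],[[-8,0,-16],[0,0,0],0],[[-8,0,-16],[0,0,0],0],[[5,0,15],[0,0,0],0],[[12,0,50],[0,0,0],0],[[12,0,54],[0,0,0],0],[[12,0,54],[0,0,0],0],[[12,0,54],[0,0,0],0]]'
python3 sph.py 15; python3 -c "
from h import *
togo([.5537,.334,.165],.063)"
```

```text
time_s: 13.97
eef_pos: [0.5573, 0.3367, 0.1686]
eef_rot: [0.002, 0.685, 0.728, 0.004]
wrist_force: [-1.5, 2.1, 15.4]
opening: -0.0
[[ 0.002 -0.088  0.041]
 [-0.004  0.032  0.041]
 [ 0.008  0.099  0.065]]
dist bc 0.07226904328554817
t 14.0667 pos [0.5573 0.3368 0.1686] F [-1.42  3.21 15.79] open 0.0
shift [-2.5 -3.8  3.6] turn [ 0.009 -0.003 -0.002]
```

```bash
python3 -m jog '[[[-8,-2,-35],[0,0,0],0],[[-25,-3,-70],[0,0,0],0],[[-25,-3,-75],[0,0,0],0],[[-25,-3,-75],[0,0,0],0],[[-10,-3,-40],[0,0,0],0],[[-2,-3,0],[0,0,0],0],[[-2,-3,3],[0,0,0],0],[[-8,-2,-35],[0,0,0],0],[[-25,-3,-70],[0,0,0],0],[[-25,-3,-75],[0,0,0],0],[[-25,-3,-75],[0,0,0],0],[[-10,-3,-40],[0,0,0],0],[[-2,-3,0],[0,0,0],0],[[-2,-3,3],[0,0,0],0],[[-2,-3,3],[0,0,0],0],[[-2,-3,3],[0,0,0],0]]'
python3 sph.py 16; python3 -c "
from h import *
togo([.5537,.334,.165],.063)
a=cv2.imread('pics/scene16.png'); cv2.imwrite('pics/sc16z.png',cv2.resize(a[180:360,190:490],None,fx=2.6,fy=2.6,interpolation=cv2.INTER_CUBIC))"
```

```text
time_s: 15.4
eef_pos: [0.5563, 0.3364, 0.1681]
eef_rot: [0.003, 0.685, 0.728, 0.007]
wrist_force: [-0.1, 2.2, 19.6]
opening: 0.0
[[ 0.002 -0.088  0.041]
 [-0.004  0.032  0.041]
 [ 0.008  0.099  0.065]]
dist bc 0.07226937692649579
t 15.5 pos [0.5564 0.3364 0.1682] F [ 0.41  2.14 19.52] open 0.0
shift [-2.3 -2.9  3.1] turn [ 0.016 -0.006 -0.002]
```

View pics/sc16z.png

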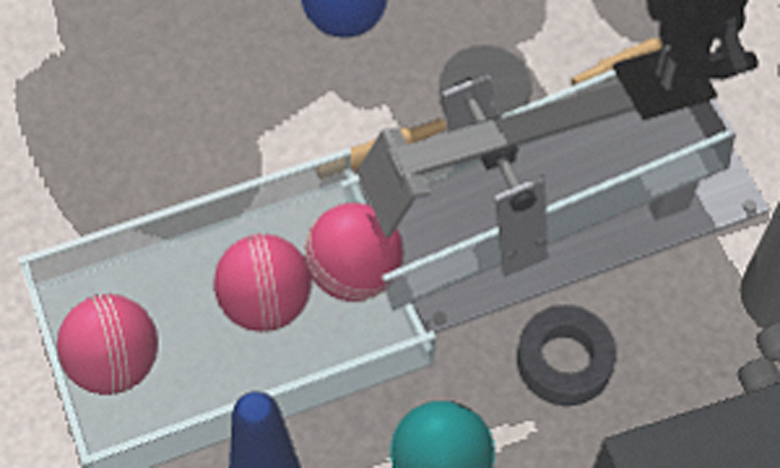

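```bash
python3 -m jog '[[[-8,-2,-35],[0,0,0],0],[[-20,-3,-70],[0,0,0],0],[[-25,-3,-105],[0,0,0],0.3],[[-25,-3,-130],[0,0,0],0.6],[[-25,-3,-130],[0,0,0],1]]'
python3 sph.py 17; python3 -c "
from h import *
togo([.42,-.014,.25],-1.508)
togo([.425,-.014,.03],-1.508)"
```

```text
time_s: 15.92
eef_pos: [0.5545, 0.3111, 0.3022]
eef_rot: [0.005, 0.685, 0.728, 0.011]
wrist_force: [0.1, 0.4, 0.6]
opening: 0.422
[[ 0.002 -0.088  0.041]
 [-0.004  0.032  0.041]
 [ 0.008  0.099  0.065]]
dist bc 0.0720127663939762
t 16.0167 pos [0.5524 0.3106 0.2965] F [0.31 0.04 0.1 ] open 0.59
shift [-316.1 -152.8   42.5] turn [ 0.007 -0.016  1.569]
t 16.0167 pos [0.5524 0.3106 0.2965] F [0.31 0.04 0.1 ] open 0.59
shift [-317.7 -150.9  262.6] turn [ 0.007 -0.016  1.569]
```

View pics/scene17.png

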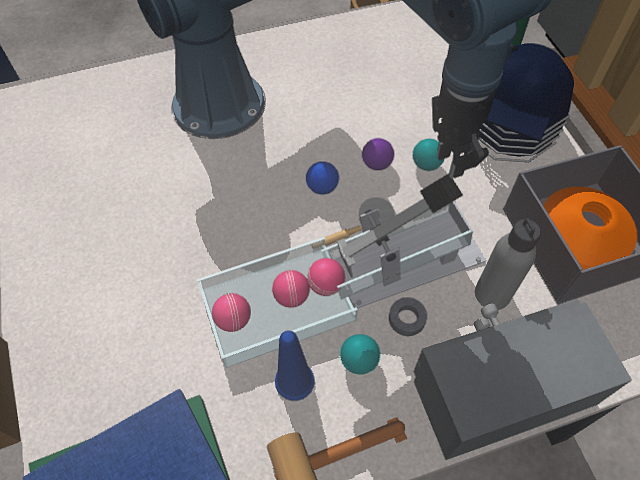

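```bash
python3 -m jog '[[[-25,-12,0],[0,0,0.12],1],[[-50,-24,0],[0,0,0.24],1],[[-75,-36,0],[0,0,0.36],1],[[-100,-48,0],[0,0,0.48],1],[[-125,-60,0],[0,0,0.6],1],[[-150,-72,0],[0,0,0.72],1],[[-175,-84,5],[0,0,0.84],1],[[-200,-96,10],[0,0,0.96],1],[[-225,-108,15],[0,0,1.08],1],[[-250,-120,20],[0,0,1.2],1],[[-275,-132,25],[0,0,1.32],1],[[-300,-144,32],[0,0,1.44],1],[[-316,-152,42],[0.007,-0.016,1.56],1],[[-316,-152,42],[0.007,-0.016,1.569],1],[[-316,-152,42],[0.007,-0.016,1.569],1]]'
python3 -c "
from h import *
p,d=camera('wrist'); cv2.imwrite('pics/wrist18.png',p[:,:,::-1])
print(get_obs()['q'])
togo([.425,-.014,.03],-1.508)"
```

```text
time_s: 17.27
eef_pos: [0.4192, -0.0135, 0.2477]
eef_rot: [-0.001, 0.999, 0.032, -0.003]
wrist_force: [0.3, -0.3, -0.3]
opening: 0.997
[-3.15806155e-01 -1.85906391e-01  1.96588951e+00  5.36424109e-04
  1.36590848e+00  1.18958420e+00]
t 17.3167 pos [ 0.4199 -0.0131  0.2487] F [-0.17 -0.34 -0.17] open 1.0
shift [  5.8   1.7 218.6] turn [-0.002  0.004  0.002]
```

View pics/wrist18.png

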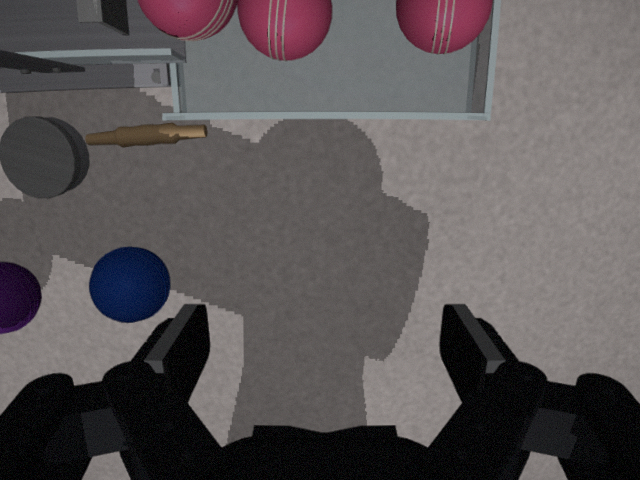

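```bash
python3 -m jog '[[[0,0,35],[0,0,0],1],[[2,0,75],[0,0,0],1],[[3,0,115],[0,0,0],1],[[4,0,150],[0,0,0],1],[[5,0,180],[0,0,0],1],[[6,0,205],[0,0,0],1],[[6,0,217],[0,0,0],1],[[6,0,217],[0,0,0],1],[[15,0,217],[0,0,0],1],[[30,0,217],[0,0,0],1],[[40,0,217],[0,0,0],1],[[40,0,217],[0,0,0],1]]'
python3 -c "
from h import *
p,d=camera('wrist'); cv2.imwrite('pics/wrist19.png',p[:,:,::-1])
togo([.475,-.014,.03],-1.508)"
```

```text
time_s: 18.32
eef_pos: [0.4631, -0.0103, 0.0334]
eef_rot: [-0.0, 0.999, 0.033, 0.001]
wrist_force: [-0.0, 0.1, -0.1]
opening: 1.0
t 18.3667 pos [ 0.4613 -0.0101  0.0329] F [ 0.24 -0.14  0.19] open 1.0
shift [13.4  4.8  2.9] turn [-0.001  0.001  0.004]
```

View pics/wrist19.png

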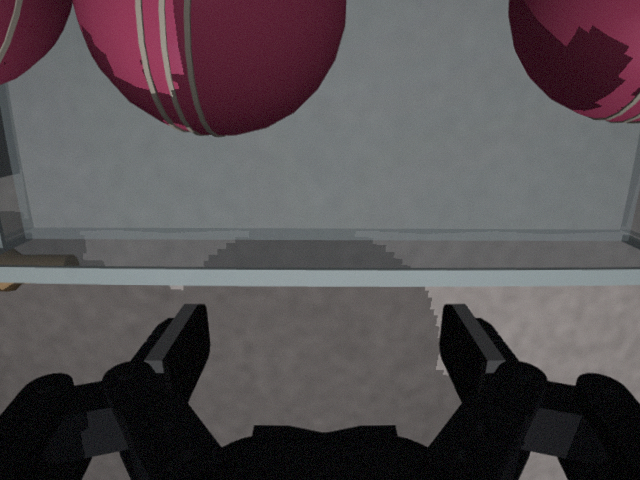

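```bash
python3 -m jog '[[[8,0,2],[0,0,0],1],[[24,1,2],[0,0,0],1],[[24,1,2],[0,0,0],1],[[12,1,2],[0,0,0],1],[[12,1,2],[0,0,0],1]]'
python3 sph.py 20;python3 -c "
from h import *
togo([.475,-.014,.03],-1.508)"
```

```text
time_s: 18.78
eef_pos: [0.4716, -0.0099, 0.0304]
eef_rot: [-0.001, 0.999, 0.034, -0.001]
wrist_force: [-1.3, 0.7, 0.0]
opening: 0.999
[[ 0.005 -0.088  0.041]
 [-0.001  0.031  0.041]
 [ 0.009  0.098  0.064]]
dist bc 0.07169911494615705
t 18.8833 pos [ 0.4731 -0.0102  0.0309] F [0.58 0.14 0.9 ] open 1.0
shift [1.6 3.9 0.9] turn [-0.001  0.     0.004]
```

View pics/scene20.png

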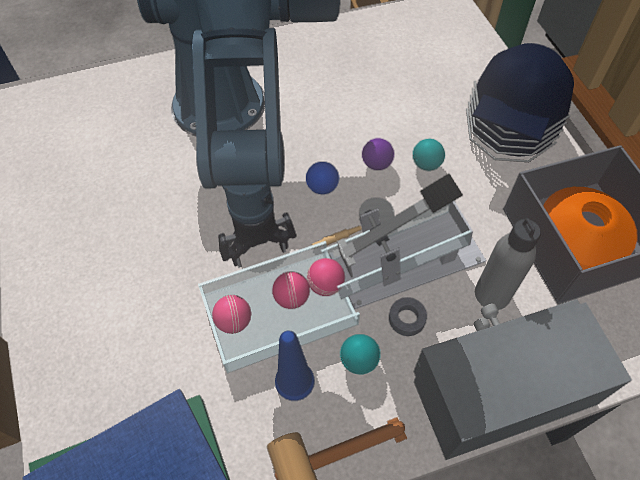

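```bash
python3 -m jog '[[[6,0,1],[0,0,0],1],[[26,0,1],[0,0,0],1],[[26,0,1],[0,0,0],1],[[10,0,1],[0,0,0],1],[[10,0,1],[0,0,0],1]]'
python3 sph.py 21;python3 -c "
from h import *
togo([.475,-.014,.03],-1.508)
a=cv2.imread('pics/top21.png'); cv2.imwrite('pics/top21z.png',cv2.resize(a[130:310,300:490],None,fx=3.3,fy=3.3,interpolation=cv2.INTER_CUBIC))
"
```

```text
time_s: 19.3
eef_pos: [0.4813, -0.0092, 0.0292]
eef_rot: [-0.001, 0.999, 0.034, -0.001]
wrist_force: [-0.7, 1.2, -0.3]
opening: 0.998
[[ 0.011 -0.088  0.041]
 [ 0.003  0.031  0.041]
 [ 0.009  0.098  0.064]]
dist bc 0.07169587716469067
t 19.4 pos [ 0.4831 -0.0095  0.0299] F [ 0.16 -1.02  0.01] open 1.0
shift [-8.4  3.9 -0.1] turn [-0.001  0.     0.004]
```

View pics/top21z.png

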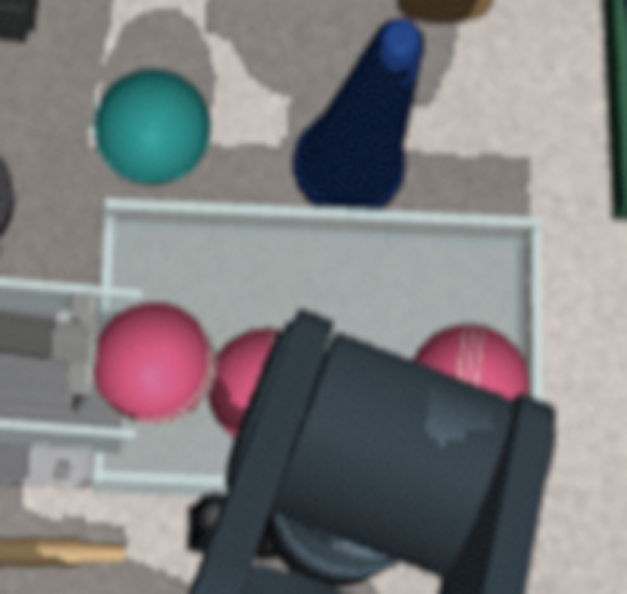

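Run:
```python
from h import *
np.set_printoptions(precision=4,suppress=True)
c=get_calibration('top')
Z=lambda x,y:(300+(x+.5)/3.3-.5,130+(y+.5)/3.3-.5)
foot=np.array([.5667,.128]); e=np.array([-.063,.998]); ex=np.array([.998,.063])
def f(n,P): d=P[:2]-foot; print(n,P[:2],'foot frame x,y',d@ex,d@e)
for p in [(107,200),(97,487),(540,218)]: f('rim',onplane(c,*Z(*p),.05))
f('cone foot edge',onplane(c,*Z(350,207),.0))
f('bail end',onplane(c,*Z(126,553),.01))
f('tcp',get_obs()['eef_pos'])
```

```text
rim [0.6722 0.1302] foot frame x,y 0.10544760834504274 -0.004494997684048991
rim [0.499  0.1166] foot frame x,y -0.06833133140381027 -0.007121127894078641
rim [ 0.6908 -0.1282] foot frame x,y 0.10768406152409916 -0.26349805716837915
cone foot edge [ 0.7007 -0.02  ] foot frame x,y 0.1244231969600449 -0.15613854771218483
bail end [0.4679 0.0953] foot frame x,y -0.10062524219001126 -0.026400722449630955
tcp [ 0.4831 -0.0095] foot frame x,y -0.09206812253525472 -0.1319661224636958
```

```bash
python3 -m jog '[[[-12,0,0],[0,0,0],1],[[-25,0,-15],[0,0,0],1],[[-25,0,-55],[0,0,0],1],[[-25,0,-95],[0,0,0],1],[[-25,0,-135],[0,0,0],1],[[-25,0,-175],[0,0,0],1],[[-25,0,-215],[0,0,0],1],[[-25,0,-250],[0,0,0],1],[[-25,0,-260],[0,0,0],1],[[-25,0,-260],[0,0,0],1]]'
python3 -c "
from h import *
foot=np.array([.5667,.128]); e=np.array([-.063,.998]); ex=np.array([.998,.063])
c=get_calibration('top'); p,d=camera('top'); a=np.ascontiguousarray(p[:,:,::-1]); cv2.imwrite('pics/top22.png',a)
def f(n,P): d=P[:2]-foot; print(n,P,'foot x,y',np.round([d@ex,d@e],4))
h=cv2.cvtColor(a,cv2.COLOR_BGR2HSV); m=cv2.inRange(h,(80,90,40),(98,255,255)); k,l,st,ce=cv2.connectedComponentsWithStats(m)
for i in range(1,k):
  if st[i,4]>200: f('teal',onplane(c,*ce[i],.036))
f('tape',onplane(c,287,190,.024))
P=foot+.14*ex+.018*e; print(P)
togo([P[0],P[1],.28],.063)
cv2.imwrite('pics/top22z.png',cv2.resize(a[130:310,240:490],None,fx=3.2,fy=3.2,interpolation=cv2.INTER_CUBIC))
"
python3 sph.py
```

```text
time_s: 20.23
eef_pos: [0.4606, -0.012, 0.2941]
eef_rot: [0.001, 0.999, 0.033, 0.004]
wrist_force: [0.2, -0.6, 0.1]
opening: 0.996
teal [0.72644972 0.10817125 0.036     ] foot x,y [ 0.1582 -0.0299]
teal [0.33500427 0.40887991 0.036     ] foot x,y [-0.2135  0.2949]
tape [0.67050385 0.22122913 0.024     ] foot x,y [0.1095 0.0865]
[0.705286 0.154784]
t 20.2833 pos [ 0.4592 -0.0117  0.2911] F [-0.83 -0.29 -1.34] open 1.0
shift [ 256.5 -149.8   12. ] turn [ 0.003 -0.003 -1.567]
[[ 0.011 -0.088  0.041]
 [ 0.003  0.03   0.041]
 [ 0.009  0.098  0.064]]
dist bc 0.07186346033559145
```

View pics/top22z.png

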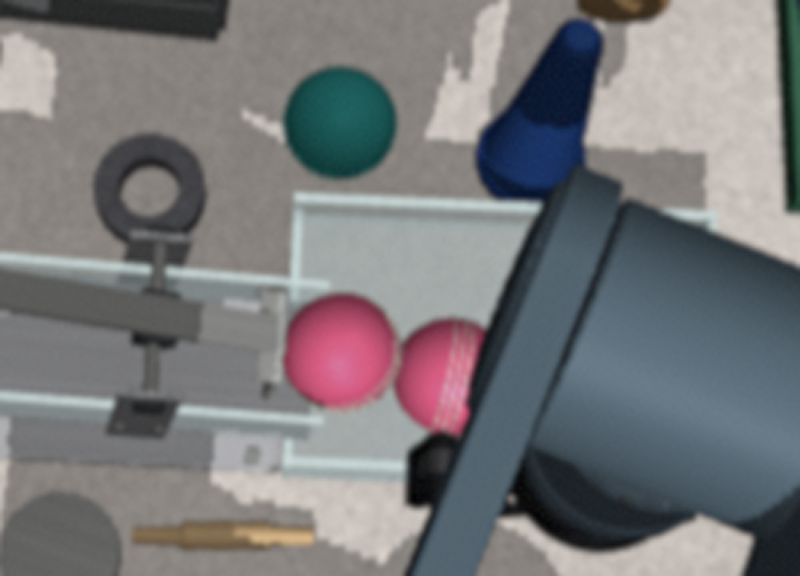

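```bash
python3 -c "
from h import *
foot=np.array([.5667,.128]); e=np.array([-.063,.998]); ex=np.array([.998,.063])
P=foot+.128*ex+.052*e; print(P)
togo([P[0],P[1],.28],-2.38)
"
```

```text
[0.691168 0.18796 ]
t 20.3833 pos [ 0.4575 -0.0113  0.288 ] F [-0.11 -0.26  0.36] open 1.0
shift [ 246.3 -183.3    7.8] turn [-0.001  0.003  0.875]
```

```bash
python3 -m jog '[[[20,-15,0],[0,0,0.08],1],[[45,-33,0],[0,0,0.17],1],[[75,-55,0],[0,0,0.27],1],[[105,-77,0],[0,0,0.38],1],[[135,-100,0],[0,0,0.48],1],[[165,-122,0],[0,0,0.58],1],[[195,-145,0],[0,0,0.69],1],[[220,-163,3],[0,0,0.79],1],[[238,-177,5],[0,0,0.86],1],[[246,-183,8],[0,0,0.875],1],[[246,-183,8],[0,0,0.875],1],[[246,-183,8],[0,0,0.875],1]]'
python3 sph.py 23
python3 -c "
from h import *
foot=np.array([.5667,.128]); e=np.array([-.063,.998]); ex=np.array([.998,.063])
P=foot+.128*ex+.052*e
p,d=camera('wrist'); cv2.imwrite('pics/wrist23.png',p[:,:,::-1])
print(get_obs()['q'])
togo([P[0],P[1],.033],-2.38)
"
```

```text
time_s: 21.38
eef_pos: [0.6897, 0.1877, 0.276]
eef_rot: [0.001, 0.92, -0.393, -0.004]
wrist_force: [-2.2, -0.2, 0.1]
opening: 0.999
[[ 0.011 -0.089  0.041]
 [ 0.002  0.03   0.041]
 [ 0.008  0.099  0.064]]
dist bc 0.0724076625385025
[9.80756546e-02 4.70627765e-01 1.16749599e+00 1.97236347e-03
 1.50726410e+00 2.47765656e+00]
t 21.5333 pos [0.6901 0.1869 0.2791] F [ 0.59 -0.31  0.23] open 1.0
shift [  0.9  -1.9 246.1] turn [0.002 0.004 0.   ]
```

View pics/wrist23.png

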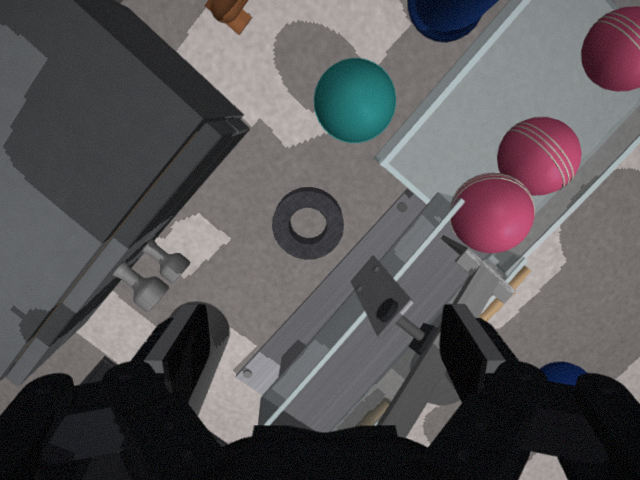

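View pics/scene23.png

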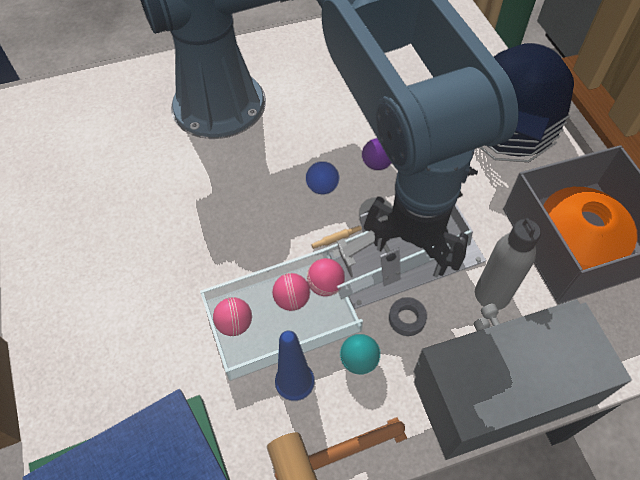

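```bash
python3 -c "
from h import *
c=get_calibration('wrist'); o=get_obs(); p=o['eef_pos']
for n,d in [('tcp',0),('f+',.0498),('f-',-.0498)]:
  w=[p[0]+d*np.cos(-2.38),p[1]+d*np.sin(-2.38),.03]; print(n,w,proj(c,w))
a=onplane(c,380,160,.05); foot=np.array([.5667,.128]); e=np.array([-.063,.998]); ex=np.array([.998,.063]); print('tray corner',a,(a[:2]-foot)@ex,(a[:2]-foot)@e)
a=onplane(c,308,222,.02); print('tape',(a[:2]-foot)@ex,(a[:2]-foot)@e)
for u,v,z in [(350,280,.158),(375,258,.158),(410,325,.158),(388,335,.158)]:
  a=onplane(c,u,v,z); print('cheek',(a[:2]-foot)@ex,(a[:2]-foot)@e)
"
```

```text
tcp [np.float64(0.690142966567423), np.float64(0.18687596922565441), 0.03] (np.float64(323.85962929566523), np.float64(191.64416390951195))
f+ [np.float64(0.6541008202080351), np.float64(0.152510235044519), 0.03] (np.float64(375.969022167598), np.float64(191.6347550801156))
f- [np.float64(0.726185112926811), np.float64(0.22124170340678984), 0.03] (np.float64(271.7316253481232), np.float64(191.75863123960957))
tray corner [0.67664174 0.128988   0.05      ] 0.1097840976267644 -0.005940302870028842
tape 0.11792074364167751 0.08643393420176917
cheek 0.09128436899266955 0.06615512105640087
cheek 0.08899509699324226 0.04350157374271275
cheek 0.035784584618380855 0.06512073168551932
cheek 0.04230055255717375 0.08100542150622951
```

```bash
python3 -m jog '[[[0,0,35],[0,0,0],1],[[1,-2,75],[0,0,0],1],[[1,-2,115],[0,0,0],1],[[1,-2,155],[0,0,0],1],[[1,-2,190],[0,0,0],1],[[1,-2,218],[0,0,0],1],[[1,-2,238],[0,0,0],1],[[1,-2,245],[0,0,0],1],[[1,-2,245],[0,0,0],1]]'
python3 sph.py 24
python3 -c "
from h import *
foot=np.array([.5667,.128]); e=np.array([-.063,.998]); ex=np.array([.998,.063])
p,d=camera('wrist'); cv2.imwrite('pics/wrist24.png',p[:,:,::-1])
for y in (.052,.037,.027,.017):
  P=foot+.128*ex+y*e
  togo([P[0],P[1],.033],-2.38)
"
```

```text
time_s: 22.28
eef_pos: [0.6895, 0.1871, 0.0321]
eef_rot: [0.001, 0.919, -0.394, -0.004]
wrist_force: [0.4, -0.4, -0.6]
opening: 1.003
[[ 0.011 -0.089  0.041]
 [ 0.003  0.03   0.041]
 [ 0.008  0.099  0.064]]
dist bc 0.07247366715450129
t 22.4333 pos [0.6929 0.1878 0.0368] F [ 0.05  0.18 -0.24] open 1.0
shift [-1.3  1.2  3.8] turn [-0.001  0.002  0.   ]
t 22.4333 pos [0.6929 0.1878 0.0368] F [ 0.05  0.18 -0.24] open 1.0
shift [10.2 10.8  3.8] turn [-0.001  0.002  0.   ]
t 22.4333 pos [0.6929 0.1878 0.0368] F [ 0.05  0.18 -0.24] open 1.0
shift [17.9 17.2  3.7] turn [-0.001  0.002  0.   ]
t 22.4333 pos [0.6929 0.1878 0.0368] F [ 0.05  0.18 -0.24] open 1.0
shift [25.5 23.7  3.7] turn [-0.001  0.002  0.   ]
```

View pics/wrist24.png

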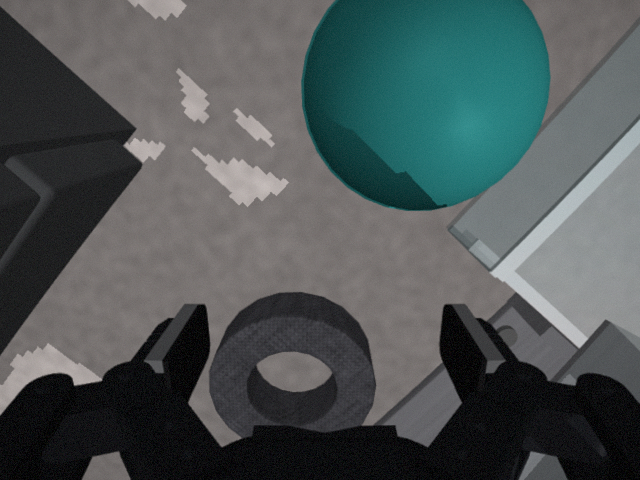

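View pics/scene24.png

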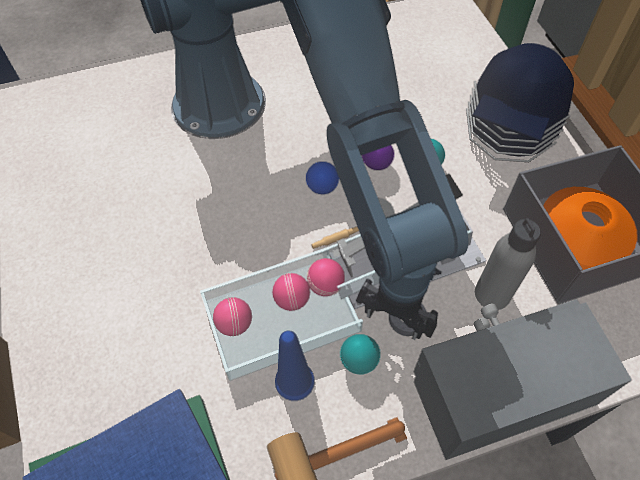

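```bash
python3 -m jog '[[[4,3,2],[0,0,0],1],[[7,6,3],[0,0,0],1],[[10,9,3],[0,0,0],1],[[13,11,3],[0,0,0],1],[[15,13,3],[0,0,0],1],[[17,15,3],[0,0,0],1],[[17,15,3],[0,0,0],1]]'
python3 sph.py 25
python3 -c "
from h import *
togo([.69,.18,.033],-2.38)
a=cv2.imread('pics/scene25.png'); cv2.imwrite('pics/sc25z.png',cv2.resize(a[180:390,190:450],None,fx=3,fy=3,interpolation=cv2.INTER_CUBIC))
"
```

```text
time_s: 23.02
eef_pos: [0.6937, 0.1643, 0.0337]
eef_rot: [-0.0, 0.919, -0.394, -0.0]
wrist_force: [-0.5, -0.9, 0.7]
opening: 0.999
[[ 0.01  -0.09   0.041]
 [ 0.003  0.029  0.041]
 [ 0.009  0.098  0.064]]
dist bc 0.0728895559840645
t 23.1167 pos [0.6937 0.1647 0.0336] F [ 0.73 -0.06 -0.13] open 1.01
shift [-13.7  -7.9   0.6] turn [-0.001  0.001 -0.   ]
```

View pics/sc25z.png

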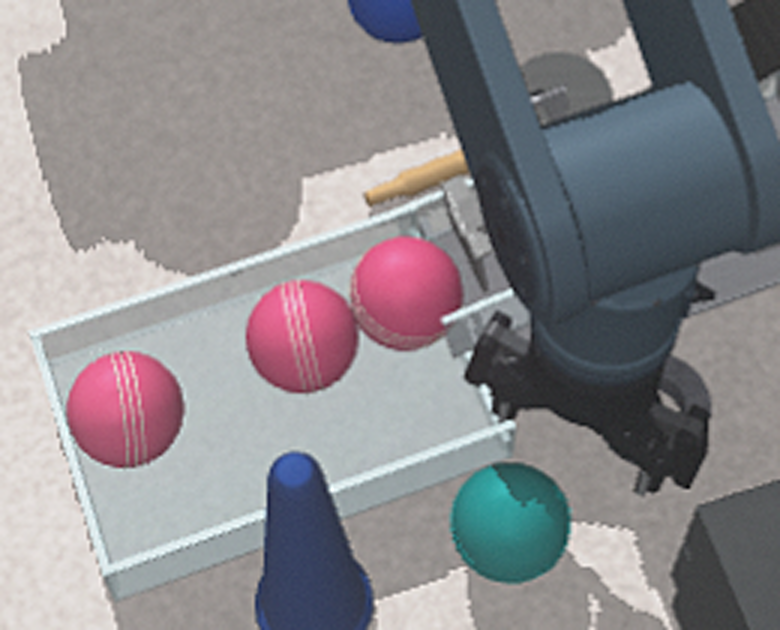

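```bash
python3 -m jog '[[[3,3,0],[0,0,0],1],[[6,5,0],[0,0,0],1],[[9,7,0],[0,0,0],1],[[11,9,0],[0,0,0],1],[[11,9,0],[0,0,0],1]]'
python3 sph.py 26
python3 -c "
from h import *
togo([.69,.18,.033],-2.38)
a=cv2.imread('pics/scene26.png'); cv2.imwrite('pics/sc26z.png',cv2.resize(a[180:390,190:450],None,fx=3,fy=3,interpolation=cv2.INTER_CUBIC))
"
```

```text
time_s: 23.53
eef_pos: [0.6947, 0.1496, 0.0334]
eef_rot: [-0.0, 0.919, -0.394, -0.001]
wrist_force: [-0.8, -1.1, -0.4]
opening: 1.002
[[ 0.01  -0.09   0.041]
 [ 0.003  0.029  0.041]
 [ 0.009  0.098  0.064]]
dist bc 0.07306251281954733
t 23.6333 pos [0.6947 0.15   0.0334] F [-1.1  -1.23 -0.29] open 1.0
shift [-24.9 -17.3   0.5] turn [-0.     0.001 -0.   ]
```

View pics/sc26z.png

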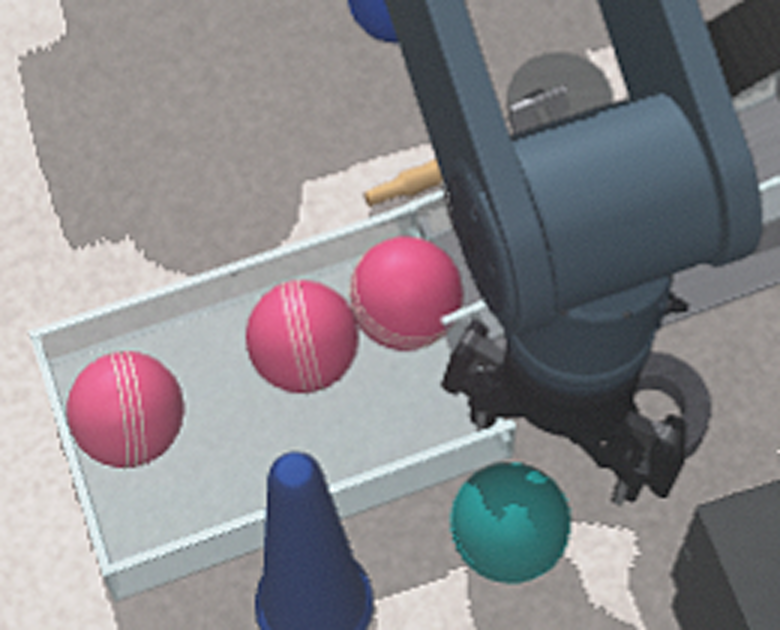

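```bash
python3 -c "
from h import *
foot=np.array([.5667,.128]); e=np.array([-.063,.998]); ex=np.array([.998,.063])
for y in (.052,.04,.02,.01,.0):
  P=foot+.131*ex+y*e
  togo([P[0],P[1],.014],-2.38)
"
```

```text
t 23.6333 pos [0.6947 0.15   0.0334] F [-1.1  -1.23 -0.29] open 1.0
shift [-27.9 -25.9  19.5] turn [-0.     0.001 -0.   ]
t 23.6333 pos [0.6947 0.15   0.0334] F [-1.1  -1.23 -0.29] open 1.0
shift [-18.7 -18.2  19.5] turn [-0.     0.001 -0.   ]
t 23.6333 pos [0.6947 0.15   0.0334] F [-1.1  -1.23 -0.29] open 1.0
shift [-3.4 -5.4 19.4] turn [-0.     0.001 -0.   ]
t 23.6333 pos [0.6947 0.15   0.0334] F [-1.1  -1.23 -0.29] open 1.0
shift [ 4.2  1.1 19.4] turn [-0.     0.001 -0.   ]
t 23.6333 pos [0.6947 0.15   0.0334] F [-1.1  -1.23 -0.29] open 1.0
shift [11.9  7.5 19.4] turn [-0.     0.001 -0.   ]
```

```bash
python3 -m jog '[[[-10,-9,0],[0,0,0],1],[[-20,-18,0],[0,0,0],1],[[-28,-26,0],[0,0,0],1],[[-28,-26,0],[0,0,0],1],[[-28,-26,10],[0,0,0],1],[[-28,-26,19],[0,0,0],1],[[-28,-26,19],[0,0,0],1],[[-22,-21,19],[0,0,0],1],[[-18,-18,19],[0,0,0],1],[[-15,-15,19],[0,0,0],1],[[-12,-12,19],[0,0,0],1],[[-9,-10,19],[0,0,0],1],[[-9,-10,19],[0,0,0],1]]'
python3 sph.py 27
python3 -c "
from h import *
togo([.69,.18,.033],-2.38)
a=cv2.imread('pics/scene27.png'); cv2.imwrite('pics/sc27z.png',cv2.resize(a[180:390,190:450],None,fx=3,fy=3,interpolation=cv2.INTER_CUBIC))
"
```

```text
time_s: 24.72
eef_pos: [0.6962, 0.1627, 0.0149]
eef_rot: [-0.001, 0.919, -0.394, -0.0]
wrist_force: [0.2, 2.2, -0.0]
opening: 1.001
[[ 0.007 -0.095  0.041]
 [ 0.002  0.02   0.041]
 [ 0.013  0.091  0.059]]
dist bc 0.07378723003004199
t 24.8167 pos [0.696  0.163  0.0149] F [ 1.17  0.48 -0.3 ] open 1.0
shift [-16.5  -7.4 -18.1] turn [-0.     0.001 -0.001]
```

View pics/sc27z.png

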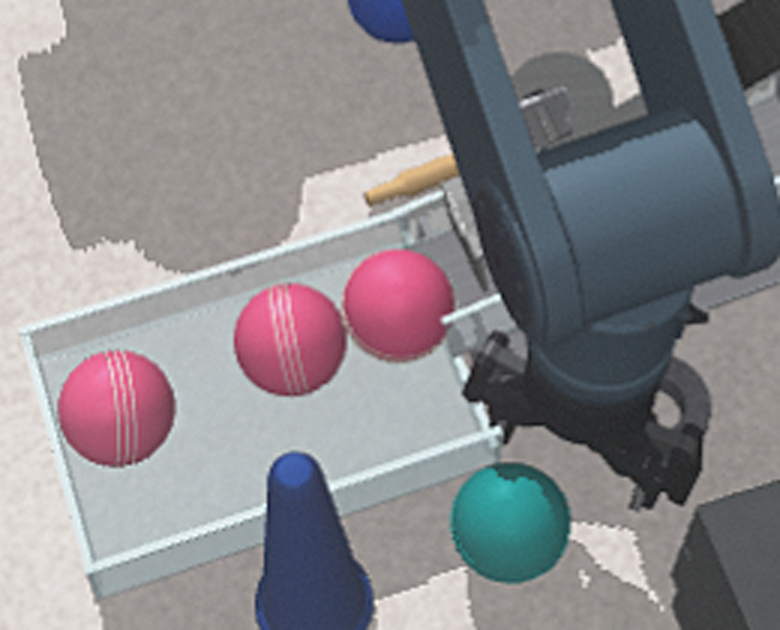

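```bash
python3 -m jog '[[[3,3,0],[0,0,0],1],[[6,5,0],[0,0,0],1],[[9,7,0],[0,0,0],1],[[11,9,0],[0,0,0],1],[[11,9,0],[0,0,0],1],[[11,9,0],[0,0,0],1]]'
python3 sph.py 28
python3 -c "
from h import *
togo([.69,.18,.033],-2.38)
a=cv2.imread('pics/scene28.png'); cv2.imwrite('pics/sc28z.png',cv2.resize(a[180:390,190:450],None,fx=3,fy=3,interpolation=cv2.INTER_CUBIC))
"
```

```text
time_s: 25.32
eef_pos: [0.6972, 0.1486, 0.0149]
eef_rot: [-0.0, 0.919, -0.394, -0.0]
wrist_force: [2.5, 2.0, -0.7]
opening: 1.0
[[ 0.001 -0.105  0.041]
 [ 0.028  0.007  0.091]
 [ 0.053  0.07   0.102]]
dist bc 0.06839711043355819
t 25.4167 pos [0.6972 0.1487 0.0149] F [ 2.03  2.25 -0.86] open 1.0
shift [-27.6 -16.4 -18.1] turn [-0.  0. -0.]
```

View pics/sc28z.png

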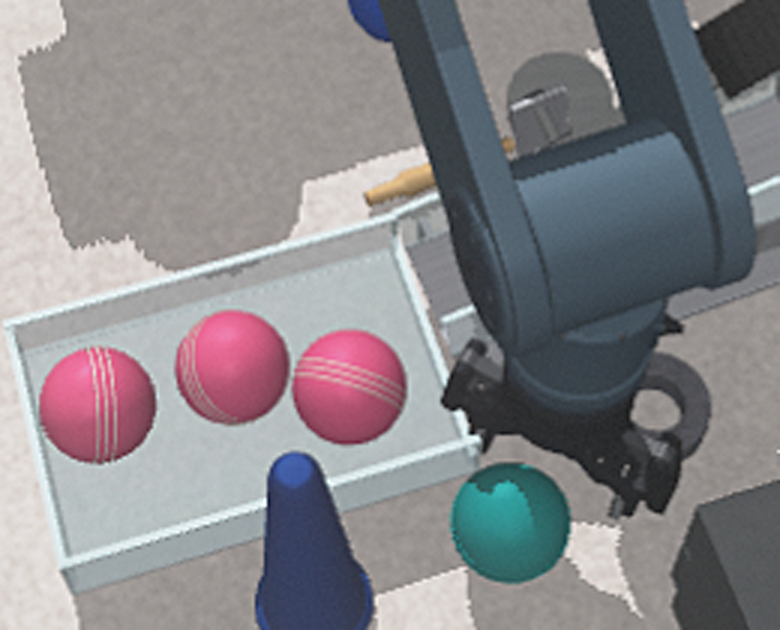

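```bash
python3 -m jog '[[[-8,-6,0],[0,0,0],1],[[-20,-16,0],[0,0,0],1],[[-25,-20,-20],[0,0,0],1],[[-25,-20,-60],[0,0,0],1],[[-25,-20,-100],[0,0,0],1],[[-25,-20,-140],[0,0,0],1],[[-25,-20,-180],[0,0,0],1],[[-25,-20,-220],[0,0,0],1],[[-25,-20,-260],[0,0,0],1],[[-25,-20,-285],[0,0,0],1],[[-25,-20,-290],[0,0,0],1]]'
python3 -c "
from h import *
c=get_calibration('top'); p,d=camera('top'); a=np.ascontiguousarray(p[:,:,::-1]); cv2.imwrite('pics/top29.png',a)
cv2.imwrite('pics/top29z.png',cv2.resize(a[150:310,320:500],None,fx=3.7,fy=3.7,interpolation=cv2.INTER_CUBIC))
togo([.60,-.26,.30],.063)
print(get_obs()['q'])
"
```

```text
time_s: 26.33
eef_pos: [0.6962, 0.1821, 0.313]
eef_rot: [-0.002, 0.919, -0.393, 0.005]
wrist_force: [0.2, 0.3, 1.6]
opening: 0.999
t 26.3833 pos [0.6957 0.1819 0.3109] F [-0.35 -0.54  0.75] open 1.0
shift [253.5 374.4   9.8] turn [ 0.003 -0.01  -2.442]
[9.11717747e-02 4.57015388e-01 1.12425853e+00 5.62041948e-06
 1.55221770e+00 2.47061778e+00]
```

View pics/top29z.png

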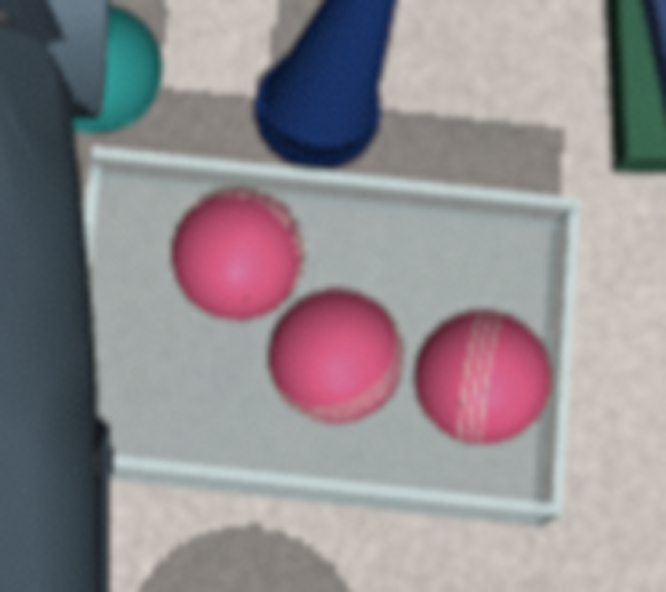

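Run:
```python
from h import *
np.set_printoptions(precision=4,suppress=True)
c=get_calibration('top')
Z=lambda x,y:(320+(x+.5)/3.7-.5,150+(y+.5)/3.7-.5)
foot=np.array([.5667,.128]); e=np.array([-.063,.998]); ex=np.array([.998,.063])
P=[onplane(c,*Z(*p),.05) for p in [(92,148),(578,203),(556,517)]]
for p in P: d=p[:2]-foot; print(p[:2],'foot x,y',d@ex,d@e)
v=P[0]-P[1]; yaw=np.arctan2(v[1],v[0]); print('tray y yaw',yaw,'len',np.linalg.norm(v),np.linalg.norm(P[1]-P[2]),'rel feeder',yaw-1.634)
mid=(P[1]+P[2])[:2]/2; t=np.array([np.cos(yaw),np.sin(yaw)]); ft=mid+.26*t; d=ft-foot; print('rear mid',mid,'front',d@ex,d@e)
```

```text
[0.6763 0.1059] foot x,y 0.10799608617684084 -0.028943039340886156
[ 0.6756 -0.1539] foot x,y 0.09094642653172148 -0.288224727278245
[ 0.5064 -0.1527] foot x,y -0.07785723696642391 -0.2762966560627261
tray y yaw 1.568176177375861 len 0.2598451608561646 0.16922685635559803 rel feeder -0.065823822624139
rear mid [ 0.591  -0.1533] front 0.02360441415017136 -0.022824500357192645
```

```bash
python3 -c "
from h import *
togo([.5955,-.215,.30],.063)"
python3 -m jog '[[[13,18,0],[0,0,-0.12],1],[[26,36,0],[0,0,-0.24],1],[[39,54,0],[0,0,-0.36],1],[[52,72,0],[0,0,-0.48],1],[[65,90,0],[0,0,-0.6],1],[[78,108,0],[0,0,-0.72],1],[[91,126,0],[0,0,-0.84],1],[[104,144,0],[0,0,-0.96],1],[[117,162,0],[0,0,-1.08],1],[[130,180,0],[0,0,-1.2],1],[[143,200,0],[0,0,-1.32],1],[[156,220,0],[0,0,-1.44],1],[[168,240,0],[0,0,-1.56],1],[[180,260,0],[0,0,-1.68],1],[[192,280,0],[0,0,-1.8],1],[[202,300,0],[0,0,-1.92],1],[[212,320,0],[0,0,-2.04],1],[[220,335,0],[0,0,-2.16],1],[[224,343,5],[0,0,-2.28],1],[[226,345,10],[0,0,-2.4],1]]'
python3 -c "
from h import *
togo([.5955,-.215,.30],.063)
togo([.5955,-.210,.03],.063)"
```

```text
t 26.3833 pos [0.6957 0.1819 0.3109] F [-0.35 -0.54  0.75] open 1.0
shift [217.8 346.6   9.7] turn [ 0.003 -0.01  -2.442]
time_s: 28.05
eef_pos: [0.6011, -0.2206, 0.2974]
eef_rot: [0.001, 0.698, 0.716, 0.002]
wrist_force: [0.7, 0.9, -0.2]
opening: 1.001
t 28.05 pos [ 0.6011 -0.2206  0.2974] F [ 0.7   0.87 -0.24] open 1.0
shift [ 5.7 -5.4 -2.6] turn [ 0.005 -0.002 -0.038]
t 28.05 pos [ 0.6011 -0.2206  0.2974] F [ 0.7   0.87 -0.24] open 1.0
shift [ 10.3  -6.5 267.4] turn [ 0.005 -0.002 -0.038]
```

```bash
python3 -m jog '[[[0,-6,35],[0.005,-0.002,-0.038],1],[[2,-6,75],[0.005,-0.002,-0.038],1],[[4,-6,115],[0.005,-0.002,-0.038],1],[[6,-6,155],[0.005,-0.002,-0.038],1],[[8,-6,195],[0.005,-0.002,-0.038],1],[[10,-6,230],[0.005,-0.002,-0.038],1],[[10,-6,255],[0.005,-0.002,-0.038],1],[[10,-6,267],[0.005,-0.002,-0.038],1],[[10,-6,267],[0.005,-0.002,-0.038],1],[[10,-6,267],[0.005,-0.002,-0.038],1]]'
python3 -c "
from h import *
p,d=camera('wrist'); cv2.imwrite('pics/wrist30.png',p[:,:,::-1])
togo([.5888,-.1431,.03],.063)"
```

```text
time_s: 28.88
eef_pos: [0.5957, -0.2097, 0.0298]
eef_rot: [-0.001, 0.684, 0.729, -0.001]
wrist_force: [0.5, -0.3, 1.6]
opening: 1.0
t 28.9333 pos [ 0.5968 -0.2105  0.0314] F [-0.23 -1.3   0.76] open 1.0
shift [67.8 -3.8  1.3] turn [0.001 0.001 0.   ]
```

View pics/wrist30.png

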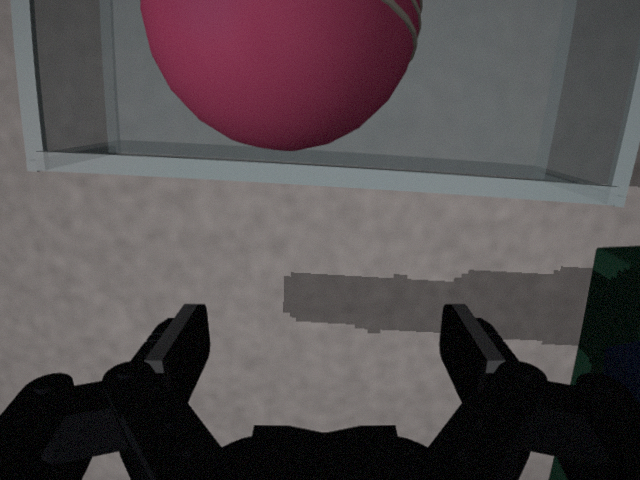

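```bash
python3 -m jog '[[[8,0,-4],[0,0,0],1],[[16,-1,-4],[0,0,0],1],[[24,-1,-4],[0,0,0],1],[[28,-2,-4],[0,0,0],1],[[32,-2,-4],[0,0,0],1],[[35,-2,-4],[0,0,0],1],[[38,-2,-4],[0,0,0],1],[[41,-3,-4],[0,0,0],1],[[44,-3,-4],[0,0,0],1],[[47,-3,-4],[0,0,0],1],[[50,-3,-4],[0,0,0],1],[[53,-3,-4],[0,0,0],1],[[56,-3,-4],[0,0,0],1],[[59,-3,-4],[0,0,0],1],[[61,-4,-4],[0,0,0],1],[[63,-4,-4],[0,0,0],1],[[63,-4,-4],[0,0,0],1]]'
python3 -m jog '[[[2,0,0],[0,0,0],1],[[4,0,0],[0,0,0],1],[[4,0,0],[0,0,0],1]]'
python3 -c "
from h import *
p,d=camera('wrist'); cv2.imwrite('pics/wrist31.png',p[:,:,::-1])
p,d=camera('scene'); cv2.imwrite('pics/scene31.png',p[:,:,::-1])
togo([.5888,-.1431,.03],.063)"
```

```text
time_s: 30.35
eef_pos: [0.5894, -0.1482, 0.0357]
eef_rot: [0.002, 0.684, 0.729, -0.0]
wrist_force: [2.6, -6.0, -2.3]
opening: 1.0
time_s: 30.6
eef_pos: [0.5916, -0.1466, 0.0372]
eef_rot: [0.005, 0.685, 0.729, 0.0]
wrist_force: [5.6, -12.3, -2.7]
opening: 0.997
t 30.7 pos [ 0.5915 -0.1467  0.0371] F [  6.55 -11.25  -4.15] open 1.0
shift [ 3.8 -2.5  7.1] turn [ 0.007  0.007 -0.001]
```

View pics/wrist31.png

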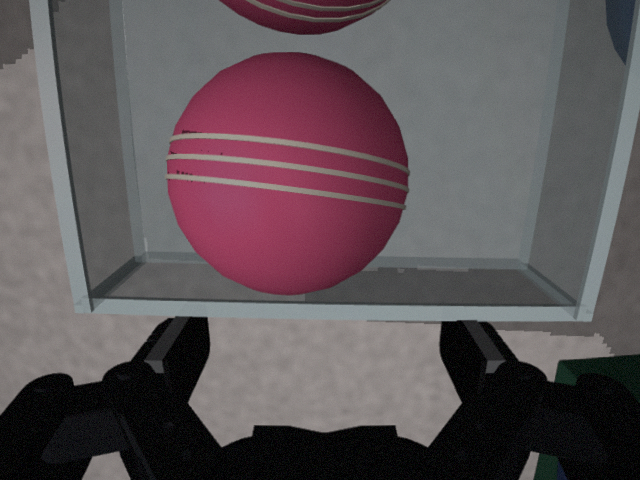

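View pics/scene31.png

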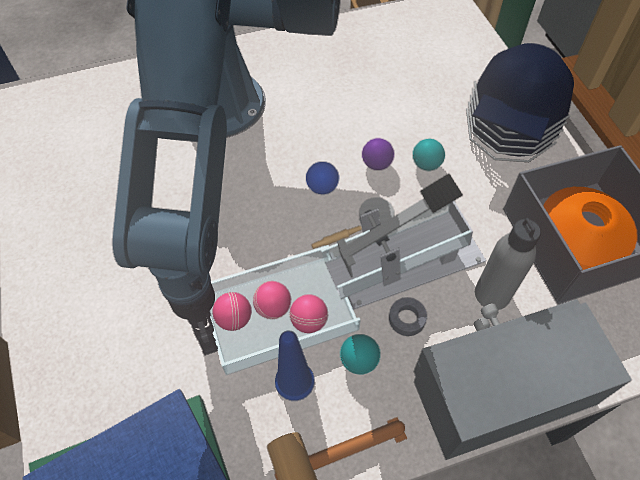

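```bash
python3 -m jog '[[[-8,0,0],[0,0,0],1],[[-20,0,0],[0,0,0],1],[[-40,0,-5],[0,0,0],1],[[-60,0,-35],[0,0,0],0.5],[[-60,0,-75],[0,0,0],0],[[-60,0,-115],[0,0,0],0],[[-60,0,-155],[0,0,0],0],[[-60,0,-195],[0,0,0],0],[[-60,0,-235],[0,0,0],0],[[-60,0,-275],[0,0,0],0],[[-60,0,-295],[0,0,0],0],[[-60,0,-295],[0,0,0],0]]'
python3 -c "
from h import *
c=get_calibration('top'); p,d=camera('top'); a=np.ascontiguousarray(p[:,:,::-1]); cv2.imwrite('pics/top32.png',a)
cv2.imwrite('pics/top32z.png',cv2.resize(a[150:310,300:490],None,fx=4,fy=4,interpolation=cv2.INTER_CUBIC))
togo([.5552,.3106,.33],.063)"
```

```text
time_s: 31.7
eef_pos: [0.5946, -0.2054, 0.3398]
eef_rot: [0.01, 0.685, 0.729, 0.002]
wrist_force: [-0.0, -1.1, 0.9]
opening: 0.003
t 31.75 pos [ 0.5937 -0.205   0.3362] F [ 0.34  0.19 -0.19] open 0.0
shift [517.   -6.3   1.2] turn [ 0.012  0.01  -0.001]
```

View pics/top32z.png

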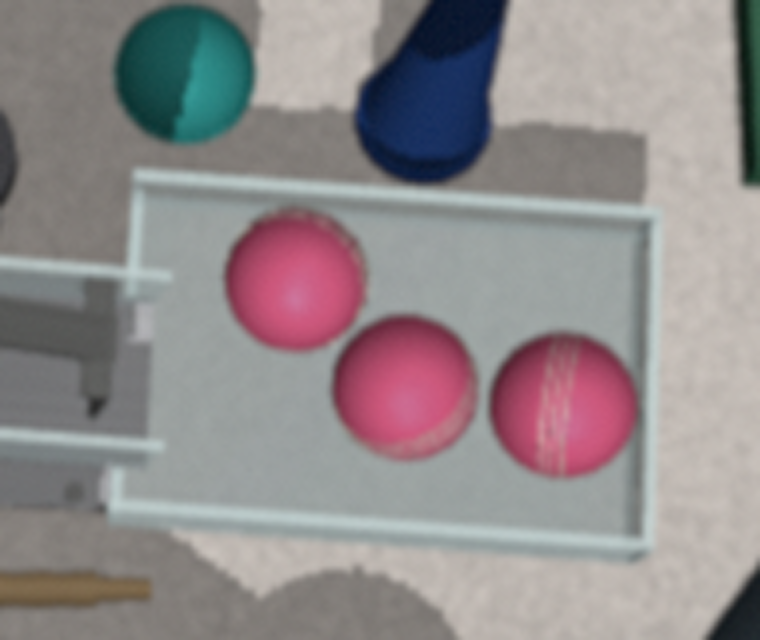

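```bash
python3 - <<'E'
from h import *
np.set_printoptions(precision=4,suppress=True)
c=get_calibration('top')
Z=lambda x,y:(300+(x+.5)/4-.5,150+(y+.5)/4-.5)
foot=np.array([.5667,.128]); e=np.array([-.063,.998]); ex=np.array([.998,.063])
P=[onplane(c,*Z(*p),.05) for p in [(134,170),(660,208),(650,548),(110,513)]]
for p in P: d=p[:2]-foot; print(p[:2],'foot x,y',d@ex,d@e)
v=P[0]-P[1]; yaw=np.arctan2(v[1],v[0]); print('rel feeder',yaw-1.634)
m=(P[0]+P[3])[:2]/2-foot; print('front mid',m@ex,m@e)
E
python3 -m jog '[[[35,0,0],[0.012,0.01,0],0],[[70,-1,0],[0.012,0.01,0],0],[[110,-2,0],[0.012,0.01,0],0],[[150,-2,0],[0.012,0.01,0],0],[[190,-2,0],[0.012,0.01,0],0],[[230,-3,0],[0.012,0.01,0],0],[[270,-3,0],[0.012,0.01,0],0],[[310,-4,0],[0.012,0.01,0],0],[[350,-4,0],[0.012,0.01,0],0],[[390,-5,0],[0.012,0.01,0],0],[[430,-5,0],[0.012,0.01,0],0],[[465,-6,0],[0.012,0.01,0],0],[[490,-6,0],[0.012,0.01,0],0],[[510,-6,0],[0.012,0.01,0],0],[[517,-6,0],[0.012,0.01,0],0],[[517,-6,5],[0.012,0.01,0],0],[[517,-6,5],[0.012,0.01,0],0]]'
python3 -c "
from h import *
togo([.5552,.3106,.25],.063)"
python3 sph.py 33
```

```text
[0.6686 0.1277] foot x,y 0.10170791458576572 -0.006749231517744234
[ 0.679  -0.1316] foot x,y 0.09567479476152069 -0.26613222124316727
[ 0.51   -0.1376] foot x,y -0.0733470021096931 -0.26144823725911015
[0.4973 0.1201] foot x,y -0.06977275829482621 -0.0035172205216241824
rel feeder -0.02341638327657969
front mid 0.015967578145469705 -0.005133226019684205
time_s: 33.17
eef_pos: [0.5548, 0.3097, 0.3235]
eef_rot: [-0.001, 0.685, 0.729, -0.002]
wrist_force: [-0.6, 1.0, -0.7]
opening: 0.004
t 33.1667 pos [0.5548 0.3097 0.3235] F [-0.59  1.   -0.73] open 0.0
shift [ 0.9  0.7 73.5] turn [-0.004  0.001 -0.   ]
[[ 0.001 -0.087  0.041]
 [ 0.03   0.012  0.092]
 [ 0.067  0.07   0.102]]
dist bc 0.06894974844607232
```

```bash
python3 -m jog '[[[1,1,30],[0,0,0],0],[[1,1,60],[0,0,0],0],[[1,1,75],[0,0,0],0],[[1,1,82],[0,0,0],0],[[3,1,92],[0,0,0],0],[[10,1,103],[0,0,0],0],[[14,1,111],[0,0,0],0],[[17,1,119],[0,0,0],0],[[20,1,127],[0,0,0],0],[[22,1,135],[0,0,0],0],[[24,1,143],[0,0,0],0],[[25,1,151],[0,0,0],0],[[25,1,156],[0,0,0],0],[[25,1,158],[0,0,0],0],[[25,1,158],[0,0,0],0],[[25,1,158],[0,0,0],0],[[25,1,158],[0,0,0],0],[[25,1,158],[0,0,0],0]]'
python3 -c "
from h import *
p,d=camera('scene'); cv2.imwrite('pics/scene34.png',p[:,:,::-1])
togo([.5537,.334,.165],.063)"
```

```text
time_s: 34.77
eef_pos: [0.5548, 0.3348, 0.169]
eef_rot: [-0.001, 0.685, 0.729, 0.0]
wrist_force: [-4.2, -0.2, 11.4]
opening: -0.002
t 34.8167 pos [0.5548 0.3348 0.169 ] F [-4.68  0.12 12.08] open 0.0
shift [-0.7 -1.1  4. ] turn [-0.001 -0.001 -0.002]
```

View pics/scene34.png

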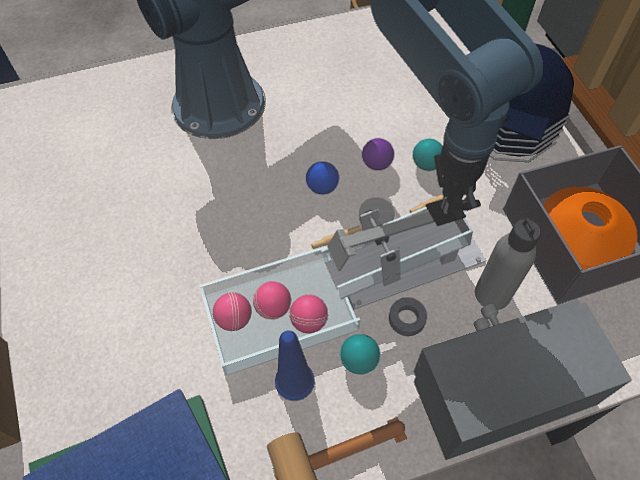

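Pad is right down under 12 N and all three balls lie in the tray ((232,312), (272,300), (309,314)). I check their positions, hold a little longer, then let go.

```bash
sed -i 's/^seeds=.*/seeds=[[0,-.09,.04],[.0,-.02,.04],[.04,.04,.04]]/' sph.py; python3 sph.py 35
python3 -m jog '[[[0,0,2],[0,0,0],0],[[0,0,2],[0,0,0],0],[[0,0,2],[0,0,0],0]]'
python3 -m jog '[[[-3,0,-15],[0,0,0],0],[[-6,0,-30],[0,0,0],0],[[-14,0,-45],[0,0,0],0],[[-20,0,-60],[0,0,0],0],[[-25,0,-80],[0,0,0],0],[[-25,0,-110],[0,0,0],0],[[-25,0,-145],[0,0,0],0],[[-25,0,-160],[0,0,0],0],[[-25,0,-160],[0,0,0],0],[[-25,0,-160],[0,0,0],0],[[-25,0,-160],[0,0,0],0]]'
python3 sph.py 36
python3 -c "
from h import *
togo([.5537,.334,.3],.063)
a=cv2.imread('pics/top36.png');b=cv2.imread('pics/scene36.png')
cv2.imwrite('pics/fin.png',cv2.resize(b[130:400,150:550],None,fx=2,fy=2,interpolation=cv2.INTER_CUBIC))"
```

```text
[[ 0.001 -0.086  0.041]
 [ 0.006 -0.009  0.041]
 [ 0.057  0.045  0.041]]
dist bc 0.07506499106935041
time_s: 35.17
eef_pos: [0.5548, 0.3349, 0.169]
eef_rot: [-0.0, 0.685, 0.729, 0.0]
wrist_force: [-4.1, -2.9, 12.7]
opening: -0.001
time_s: 36.08
eef_pos: [0.5557, 0.3093, 0.3274]
eef_rot: [-0.001, 0.685, 0.729, -0.001]
wrist_force: [-0.2, -0.3, -0.7]
opening: -0.003
[[ 0.001 -0.086  0.041]
 [ 0.006 -0.009  0.041]
 [ 0.058  0.045  0.041]]
dist bc 0.0751481568944729
t 36.1833 pos [0.5555 0.3094 0.3267] F [-0.3   0.07 -0.55] open 0.0
shift [24.7 -0.2 26.7] turn [-0.004 -0.    -0.001]
```

View pics/fin.png

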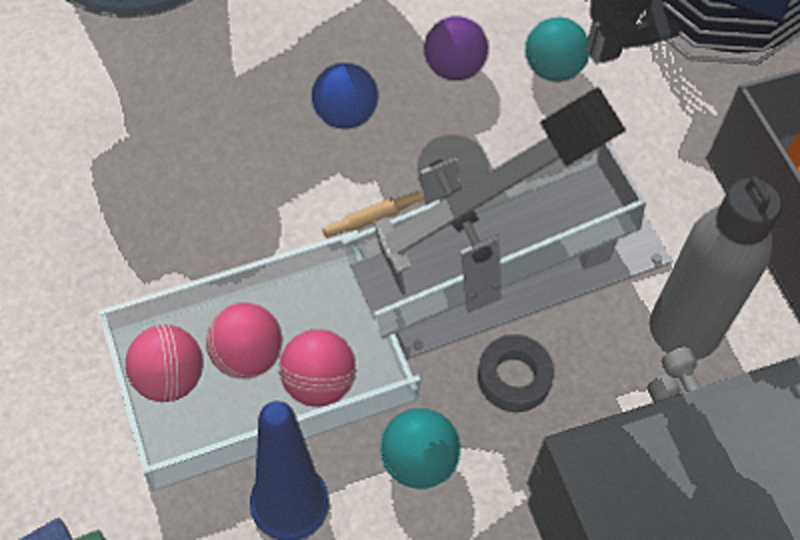

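View pics/top36.png

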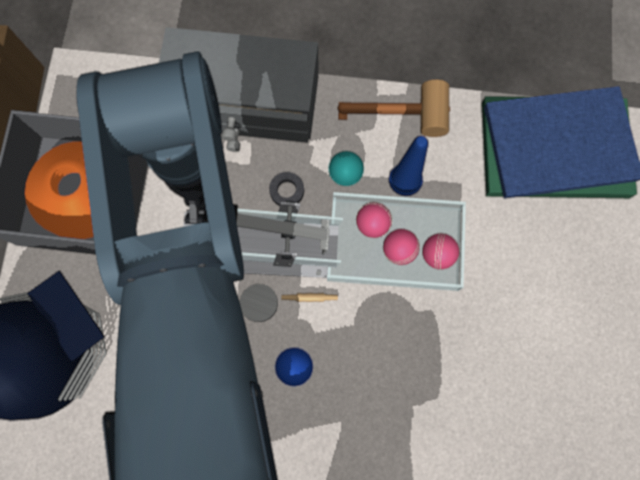

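```bash
python3 -c "
from bench import *
print(hand_in())"
```

```text
the job is handed in; nothing more can be done
None
```

I handed the job in at about 36 s, with all three pink balls in the tray, the tray home and the gate shut. It took an extra round, because the third ball jammed on the first press.

**What I did**
- **First press:** I pushed the tray home by its rear wall (about 14 N at the foot) and pressed the pad right down. Two balls rolled in. The third stuck between the lip and the second ball, with its centre about 65 mm up.
- **Freeing the ball:** More presses and two taps on the near side wall did not free it, and the taps shifted the tray about 20 mm sideways. I then pushed the tray back about 20 mm by its front right corner, from outside, and the ball dropped in. A first try at that corner passed over the low front wall with one fingertip just inside the outline. It touched nothing, and the grasp point stayed outside.
- **Second press:** I pushed the tray home again by its rear wall (about 12 N), held the pad right down (about 12 N) for over 1 s with all three balls in the tray, and let go.

**Last checks**
- **Balls:** all three were at rest with centres 41 mm up, inside the tray walls, and in the same place within 1 mm before and after letting go.
- **Tray:** measured before the second press, its front was 5 mm from the foot, 16 mm off centre and about 0.02 rad off square. In the last picture it still looks home.
- **Rocker and arm:** the pad is up, the gate is down and the arm is clear.
- **Other things:** the tape roll, wax tin, cone and flask look unmoved. Both bails rolled about 5 mm by themselves in the first seconds, before anything came near them. In the last views the arm partly hides the flask and the second bail.

**Not as asked:** the pad was not held down in one go until all three balls were in; the third fell while the gate was shut, and I pressed again afterwards. The side-wall and front-corner pushes also went beyond pushing the rear wall only.

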